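# Lock the bench fence's stop with a T-handle hex key

## Task

The stop on the workbench fence is loose: take the T-handle hex key out of its wooden stand, feel along the slot in the stop's foot for the lock screw's recessed hex socket, pressing gently (never above 30 N), and push the key fully home. Turn it clockwise in quarter turns, regripping the handle as you need, until the screw comes up tight against its end, then let go and leave the key standing in the socket. Leave the tape measure, battery and screwdriver alone.

Things in the scene. Friction and masses are not known exactly. Their poses are not given: they have to be found in the camera images.
- key: loose steel T-handle hex key, about 0.22 kg, upright in its stand. Origin: centre of its lower end, z up the shaft. Hexagonal shaft 16 mm across flats (18.5 over corners), flats facing its +x and -x; the lowest 2 mm are a round cone, 13 mm wide at the end, 16 mm at the top.
- key_tip (a point): the centre of the key's lower end (same as the key's origin)
- key_grip (a point): middle of the key's black cross bar, 121 mm above the tip; the bar is 20 mm wide (key x), 60 mm long (key y), 22 mm high. Grip it here across its width with 60 N or more.
- stand: wooden block bolted to the bench, 70 x 70 x 65 mm high, origin at the centre of its underside. In its middle a 21 mm square upright hole, 55 mm deep, holds the key with play at any yaw (key tip on the hole's floor, 10 mm above the bench): lift the key 60 mm to clear it.
- stop: aluminium foot bolted to the bench, 74 mm (x) by 176 mm (y), 42 mm high, origin at the centre of its underside. Past its +y end a steel stop plate (y 88 to 100 mm, 55 mm high); along its +x side the 50 mm high fence rail (x 37 to 67, y -240 to 100 mm). In its top a central slot 28 mm wide (x), 84 mm long (y), 8 mm deep.
- slot_mid (a point): middle of the slot on its flat floor, 34 mm above the bench, axes as the stop. In the floor, flush, is the dark round screw head, 27 mm wide, with a sharp-edged hex socket 17.5 mm across flats, 22 mm deep. The socket lies on the slot's centre line (x = 0) but anywhere within 22 mm of the middle along y: not measured, feel for it. Home = key tip 22 mm below this point.
- screw (a joint): angle of the lock screw (rad), grows as it is turned clockwise seen from above (tightened); starts at 0 to 0.4, hard end at 4.0 = tight. The key enters when its yaw = the stop's yaw minus this angle, plus any multiple of 60 degrees, within about 10 degrees; it has about 11 degrees of play each way. Turning takes about 0.25 N m; it stays where left.
- tape: loose yellow tape measure, 62 x 38 mm, 58 mm high, origin at the centre of its underside; leave alone
- battery: loose black cordless tool battery, 75 x 110 mm, 60 mm high, origin at the centre of its underside; leave alone
- driver: loose screwdriver, 200 mm long, lying on the bench; leave alone
There are look-alikes about, which are no part of the job. There is more than one size of the key; the one meant has the size given above.

How it is judged:
On the way, in this order (a step that is already met when the one before it is completed fails the run):
1. the key is fully home in the socket, before the screw has been turned far (z of key_tip in the frame of slot_mid below -0.016 m and horizontal distance between key_tip and slot_mid below 0.028 m and angle between key's own z axis and vertical below 0.15 rad and value of joint screw below 3 rad), for 0.2 s.
2. the screw is turned tight with the key in it (value of joint screw above 3.8 rad and z of key_tip in the frame of slot_mid below -0.016 m), for 0.2 s.
At the end, for the whole second after the job is handed in: the lock screw is turned to its end (at least 3.8 of 4.0 rad), and the key stands released, at rest and upright (within 0.15 rad) in the socket, its tip at least 16 mm below the slot floor; the bystanders are where they were (within 30 mm) (all of step 2 and horizontal distance between key_tip and slot_mid below 0.028 m and angle between key's own z axis and vertical below 0.15 rad and linear speed of key below 0.02 m/s); the robot touches nothing.
It fails at once if while the key is not yet well into the socket, it presses on the stop's foot, the slot floor or the screw with more than 30 N (contact force between key and stop above 30 N and z of key_tip in the frame of slot_mid above -0.012 m).
It fails at once if the tape measure, the battery or the screwdriver is moved by more than 30 mm (distance of any of tape, battery, driver from where it was at the start of the episode above 0.03 m).
It also fails if it takes over 72 s, if anything falls off the work surface, if the arm or the gripper's body presses on something with over 40 N, if the wrist force passes 120 N, or if a joint passes its speed limit or range.

## Robot

A 7-joint arm with a two-finger parallel gripper is mounted at the origin on the work surface. World frame = base frame: x ahead of the robot, y to its left, z up, the work surface at z = 0. Lengths are in m, angles in rad, forces in N, time in s.
With the tool pointing down it reaches from about 0.425 to 0.875 m from the base axis. Payload 4.7 kg.
Tool frame: the origin (TCP) lies at the centre of the arm's flange, where the gripper is bolted on; the fingertips stand 173 mm ahead of it and the grasp point (between the pads) lies 155 mm ahead of it; z points along the fingers, y is the line along which they close (so a half turn about z gives the same grasp; the last joint's range is limited). The gripper opens to 85 mm and grips with 20 to 120 N. Pads are 22 mm wide; open, the fingers measure 114 mm over their backs; the gripper's body (76 mm by 85 mm) begins 54 mm behind the grasp point. The pads swing forward as they close: fully open they stand 13 mm farther back than shut.
Start: joints at [1.308, 0.321, -0.07, 1.45, 0.023, 1.371, -0.057], TCP at [0.178, -0.625, 0.405] pointing down, gripper open.
Joint ranges: [-2.86, 2.86], [-0.3, 2.09], [-1.38, 1.24], [0.06, 2.45], [-1.56, 4.7], [0.09, 2.05], [-2.69, 2.69]. Speed limits (rad/s): [2.57, 2.57, 3.14, 3.14, 3.14, 3.14, 3.14].

## Interface

Orientations are given as a unit quaternion [w, x, y, z].
In Python, from station import ctrl, get_image, boxes_of, outline_of gives the robot as it stands.
- The arm moves only by the tool servo_tool, never from a script. Its argument "increments" is a list of rows, each an object with "claw": the finger opening in cm, from 0 to 8.54; "linear": the shift along the tool's x, y, z in cm, a list of three; "roll": the turn about the tool's z in rad. In form: [{"claw": claw, "linear": [x, y, z], "roll": roll}, ...]. A call has exactly 10 rows; each row shifts and turns the commanded pose from where the row before left it, along the tool's axes as they then stand; what a row does not reach is not made up. A row lasts 1/12 s, in which the tool goes at most 41.7 mm and 7.16 degrees, less where a joint would pass 70% of its speed; a pose out of reach is approached as far as the arm can. A call is refused whole if a number of a shift passes 4.17 or a number of a turn 0.125, either way. A call with a gripper value outside its range is refused whole. The fingers move at their own pace and stop on an object; "squeeze" is the grip in N (left out, the last holds). Time passes only in rows, so rows that do not move let the fingers close, or fill a call up. It gives the time, the measured TCP pose, the force, the opening and the grip force at its end, in the units of the state.
- ctrl.read_state(): the state, without advancing time (a new reading comes with each control period).
- get_image(name): name is "scene" or "top" or "wrist"; returns a dict with "pixels" (384x512x3 uint8, red, green, blue), "mtx" (3x3 intrinsics, pixels), "dist_coeffs" ([k1, k2, p1, p2, k3] as OpenCV has them; the pictures are not rectified), "eye" and "attitude" of the camera in the world; the wrist camera has in their place "tool_from_camera" (4x4, takes a point from camera to tool coordinates, whose origin is the TCP and whose axes are the flange's). Camera axes: x right, y down, z forward; pixel columns grow to the right and rows downward; lengths in m; the calibration is good to about 2 mm. A picture is of the moment at which its call begins: read the wrist's pose just before it. There is no depth.
- ctrl.hand_in(): hands the job in; it is judged then, once.
Trained networks look in a picture, given as the dict that the camera call returned (one of the last four; its "shot" number tells which), for a name from the list of things; names that differ only in an ending like _2 or _b are one class to them, and where a whole thing is asked for, a point or a joint stands for the part that bears it (a point fixed in the world has none). Each returns a list of dicts, best first, with "conf" (0 to 1); they miss things now and then, are a little off and sometimes report something else, mostly with a low value. They report only what shows in the picture. A call takes as long as a camera call. They do not tell look-alikes from the thing itself.
- boxes_of(picture, name): "box" ([left, top, width, height] in pixels, round what is visible of it).
- outline_of(picture, name): "mask" (384x512 bool, what is visible of it) and "box" ([left, top, width, height] in pixels, round what is visible of it).
The state is a dict: "clock": time; "q": joint angles; "joint_vel": joint speeds; "joint_efforts": joint torques, N m; "position": TCP position; "tcp_rot": TCP orientation; "contact_force": force on the tool from outside, world axes, zero at the start; "moment": the same for the moment, N m; "finger_gap": opening from 0.0 (shut) to 1.0 (fully open); "grip_force": force on a finger pad.
Only numpy, scipy, OpenCV 4.12 (cv2) and the standard library are available. Lean on these libraries where they do the work, as an engineer would, in place of code of your own. Each camera call takes 0.05 s, during which the arm holds its last target. There are 200 camera calls.

## Working session

There is one attempt and no reset: what is moved stays moved. The work goes in short steps, Python scripts to look and compute and a tool call to move; the robot and the scene stay as the last step left them, time stands still between calls to the robot, and variables do not carry over. Pictures are saved under pics/ and viewed, at most 10 in all, crops included, and the job is handed in when it is done.

Besides the shell and the picture viewer there is one more tool, called after ">>>" as a command line: name --argument value ..., lists and objects as JSON in quotes. servo_tool: Moves the arm, as the interface text tells. Its arguments: {"type":"object","properties":{"increments":{"type":"array","items":{"type":"object","properties":{"claw":{"type":"number"},"linear":{"type":"array","items":{"type":"number"}},"roll":{"type":"number"}}}},"squeeze":{"type":"number"}},"required":["increments"]}

```bash
mkdir -p pics; ls; cat > h.py <<'E'
import numpy as np,cv2
from scipy.spatial.transform import Rotation as R
from station import ctrl,get_image,boxes_of,outline_of
def quat(q): return R.from_quat([q[1],q[2],q[3],q[0]]).as_matrix()
def cam(p,s=None):
    if 'eye' in p:
        a=np.array(p['attitude'],float); M=quat(a) if a.size==4 else a.reshape(3,3)
        return np.array(p['eye'],float),M
    T=np.array(p['tool_from_camera']); Q=quat(s['tcp_rot'])
    return np.array(s['position'])+Q@T[:3,3],Q@T[:3,:3]
def topix(p,X,s=None):
    e,M=cam(p,s); Xc=(np.atleast_2d(X)-e)@M
    return cv2.projectPoints(Xc,np.zeros(3),np.zeros(3),np.array(p['mtx'],float),np.array(p['dist_coeffs'],float))[0][:,0]
def toworld(p,uv,z,s=None):
    e,M=cam(p,s); n=cv2.undistortPoints(np.array(uv,float).reshape(-1,1,2),np.array(p['mtx'],float),np.array(p['dist_coeffs'],float))[:,0]
    d=np.c_[n,np.ones(len(n))]@M.T
    return e+d*((z-e[2])/d[:,2])[:,None]
def save(p,name): cv2.imwrite('pics/'+name,p['pixels'][:,:,::-1])
E
python3 - <<'E'
from h import *
s=ctrl.read_state(); print(s)
for n in ['scene','top','wrist']:
    p=get_image(n); 
    if n!='wrist': print(n,p['eye'],p['attitude'])
    save(p,n+'.png')
    for t in ['key','stand','stop','tape','battery','driver']:
        print(n,t,[(round(b['conf'],2),np.round(b['box']).tolist()) for b in boxes_of(p,t)][:4])
a=cv2.imread('pics/scene.png');b=cv2.imread('pics/top.png')
cv2.imwrite('pics/both.png',cv2.resize(np.vstack([a,b]),None,fx=.78,fy=.78))
E
```

```text
pics
{'clock': 0.0, 'q': array([ 1.30809141,  0.32182635, -0.0700789 ,  1.45169282,  0.02259123,
        1.37082543, -0.05685392]), 'joint_vel': array([-0.00083492,  0.00074824,  0.00073756,  0.00042556, -0.0014934 ,
        0.00210135,  0.00223008]), 'joint_efforts': array([-7.13862914e-05, -4.93577242e+01, -3.82334925e-01, -3.14334440e+01,
        1.28287525e-02,  1.15268273e-02, -9.62106895e-06]), 'position': array([ 0.17754222, -0.62505803,  0.40361202]), 'tcp_rot': array([-9.65533566e-04,  9.90432368e-01,  1.37995506e-01, -1.82075764e-04]), 'contact_force': array([ 0.16630464, -0.19980415,  0.23235669]), 'moment': array([0.018818  , 0.01650609, 0.05642325]), 'grip_force': 0.0, 'finger_gap': 0.9979571055238211}
scene [1.44406606 0.12173785 0.85863193] [-0.2870666   0.61377564  0.66561163 -0.3127833 ]
scene key [(0.73, [353.0, 197.0, 16.0, 26.0]), (0.72, [310.0, 176.0, 24.0, 31.0]), (0.63, [297.0, 169.0, 14.0, 23.0])]
scene stand [(0.8, [303.0, 193.0, 31.0, 41.0])]
scene stop [(0.61, [80.0, 195.0, 138.0, 59.0])]
scene tape [(0.98, [124.0, 155.0, 26.0, 28.0])]
scene battery [(0.92, [254.0, 245.0, 52.0, 40.0]), (0.57, [167.0, 212.0, 8.0, 5.0])]
scene driver [(0.77, [377.0, 174.0, 16.0, 47.0])]
top [0.37643791 0.0215262  0.94238117] [-0.0788102   0.70550409 -0.70188768  0.05836618]
top key [(0.64, [171.0, 171.0, 28.0, 19.0]), (0.47, [144.0, 178.0, 15.0, 11.0])]
top stand [(0.85, [175.0, 172.0, 36.0, 31.0])]
top stop [(0.65, [293.0, 140.0, 135.0, 55.0])]
top tape [(0.69, [386.0, 235.0, 24.0, 27.0])]
top battery [(0.68, [208.0, 109.0, 46.0, 29.0])]
top driver [(0.8, [112.0, 181.0, 12.0, 76.0])]
wrist key []
wrist stand []
wrist stop []
wrist tape []
wrist battery []
wrist driver []
```

View pics/both.png

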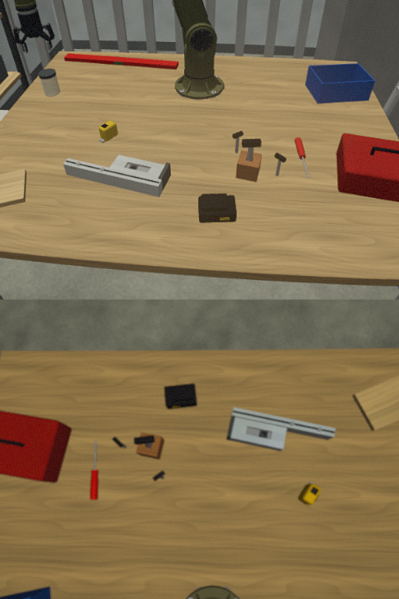

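```bash
python3 - <<'E'
from h import *
t=get_image('top'); 
for n,z in [('stop',0.045),('stand',0.065),('key',0.132),('tape',.03),('battery',.06),('driver',.015)]:
    for o in outline_of(t,n)[:2]:
        m=o['mask'].astype(np.uint8); c=cv2.findContours(m,0,2)[0]; c=max(c,key=len)[:,0]
        w=toworld(t,c,z); r=cv2.minAreaRect((w[:,:2]*1000).astype(np.float32))
        print(n,round(o['conf'],2),np.round(r[0],1),np.round(r[1],1),round(r[2],1))
p=t['pixels']
a=p[130:205,280:440]; b=p[150:225,130:230]
cv2.imwrite('pics/crop.png',np.vstack([cv2.resize(a,(800,375),interpolation=2)[:,:,::-1][:300],cv2.resize(cv2.copyMakeBorder(b,0,0,0,60,0),(800,375),interpolation=2)[:,:,::-1][:300]]))
E
```

```text
stop 0.6 [ 593.4 -223.1] [342.9 117. ] 77.4
stand 0.95 [548.5 205.2] [83.7 77.1] 80.7
stand 0.17 [718.3 110. ] [ 83.3 109.1] 6.3
key 0.65 [443.1 160. ] [20.1 37.8] 34.4
key 0.55 [549.2 210.3] [33.8 64.4] 0.1
tape 0.7 [ 398.1 -309.6] [53.3 72.5] 55.7
battery 0.6 [720.6 110.6] [ 82.7 109.6] 5.9
driver 0.84 [427.8 400.8] [106.8  26.2] 4.6
```

View pics/crop.png

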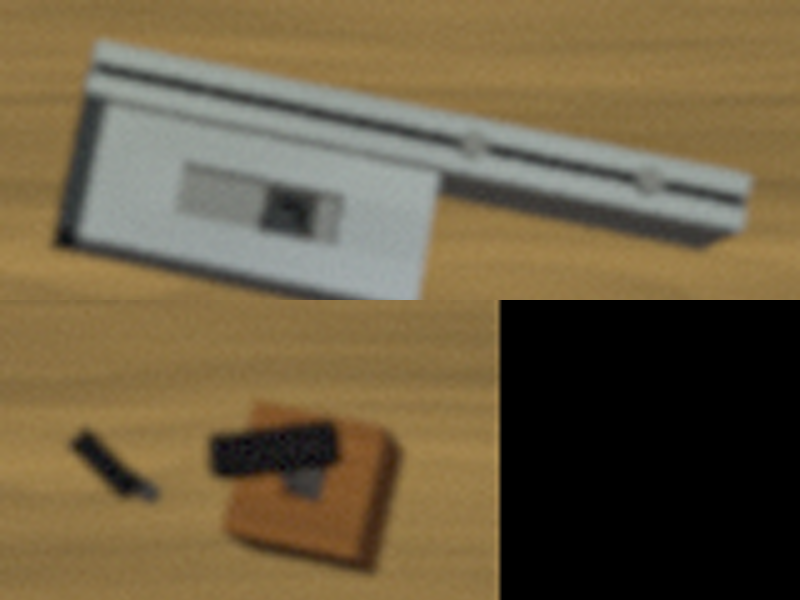

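```bash
cat >> h.py <<'E'
def plan(xyz,yaw=None):
    s=ctrl.read_state(); Q=quat(s['tcp_rot']); y0=np.arctan2(Q[1,0],Q[0,0])
    d=Q.T@(np.array(xyz)-s['position'])*100
    print('t',round(s['clock'],2),'pos',np.round(s['position'],4),'yaw',round(y0,4),'q7',round(s['q'][6],3),'zaxis',np.round(Q[:,2],4),'F',np.round(s['contact_force'],1),'gap',round(s['finger_gap'],3),'grip',round(s['grip_force'],1))
    print('tool d cm',np.round(d,2), 'roll',None if yaw is None else round((y0-yaw+np.pi)%(2*np.pi)-np.pi,3))
E
python3 - <<'E'
from h import *
t=get_image('top')
print(toworld(t,[[299.4,138],[430.4,165.2]],.05))
sl=np.array([[182,160],[342,195],[177,212],[335,243]])/5+[280,130]
print('slot',toworld(t,sl,.042)); print('screw',toworld(t,[[280+290/5,130+208/5]],.034))
k=np.array([[210,455-300+5],[335,448-300],[276,150]])/5+[130,150]; print('bar',toworld(t,k,.142))
plan([.53,-.19,.404])
E
```

```text
[[ 0.68328414 -0.07064016  0.05      ]
 [ 0.60914155 -0.40335627  0.05      ]]
slot [[ 0.61997442 -0.11481467  0.042     ]
 [ 0.60110131 -0.19717677  0.042     ]
 [ 0.59193524 -0.11149931  0.042     ]
 [ 0.57549057 -0.19248356  0.042     ]]
screw [[ 0.59605675 -0.17176234  0.034     ]]
bar [[0.54459499 0.23699655 0.142     ]
 [0.55043566 0.17865853 0.142     ]
 [0.54942843 0.20627535 0.142     ]]
t 1.45 pos [ 0.1776 -0.6253  0.4048] yaw 0.2768 q7 -0.057 zaxis [-0.e+00 -1.e-04 -1.e+00] F [-0.4  0.1  0.2] gap 0.998 grip 0.0
tool d cm [ 45.79 -32.24   0.07] roll None
```

>>> servo_tool --increments '[{"claw": 8.54, "linear": [3.0, -2.1, 0], "roll": 0}, {"claw": 8.54, "linear": [3.0, -2.1, 0], "roll": 0}, {"claw": 8.54, "linear": [3.0, -2.1, 0], "roll": 0}, {"claw": 8.54, "linear": [3.0, -2.1, 0], "roll": 0}, {"claw": 8.54, "linear": [3.0, -2.1, 0], "roll": 0}, {"claw": 8.54, "linear": [3.0, -2.1, 0], "roll": 0}, {"claw": 8.54, "linear": [3.0, -2.1, 0], "roll": 0}, {"claw": 8.54, "linear": [3.0, -2.1, 0], "roll": 0}, {"claw": 8.54, "linear": [3.0, -2.1, 0], "roll": 0}, {"claw": 8.54, "linear": [3.0, -2.1, 0], "roll": 0}]'

```text
clock: 2.28
position: [0.4096, -0.3397, 0.4051]
tcp_rot: [0.0, 0.99, 0.138, 0.0]
contact_force: [0.6, -0.3, -0.4]
finger_gap: 1.002
grip_force: 0.0
```

>>> servo_tool --increments '[{"claw": 8.54, "linear": [2.5, -1.8, 0], "roll": 0}, {"claw": 8.54, "linear": [2.5, -1.8, 0], "roll": 0}, {"claw": 8.54, "linear": [2.5, -1.8, 0], "roll": 0}, {"claw": 8.54, "linear": [2.5, -1.8, 0], "roll": 0}, {"claw": 8.54, "linear": [2.0, -1.4, 0], "roll": 0}, {"claw": 8.54, "linear": [2.0, -1.4, 0], "roll": 0}, {"claw": 8.54, "linear": [1.5, -1.0, 0], "roll": 0}, {"claw": 8.54, "linear": [0.3, -0.2, 0], "roll": 0}, {"claw": 8.54, "linear": [0, 0, 0], "roll": 0}, {"claw": 8.54, "linear": [0, 0, 0], "roll": 0}]'

```text
clock: 3.12
position: [0.5296, -0.1915, 0.4046]
tcp_rot: [0.0, 0.991, 0.137, -0.0]
contact_force: [0.3, -0.1, 0.0]
finger_gap: 0.999
grip_force: 0.0
```

```bash
python3 - <<'E'
from h import *
s=ctrl.read_state(); w=get_image('wrist'); save(w,'w1.png'); print(w['tool_from_camera'],w['mtx'])
print(topix(w,[[.597,-.154,.034],[.596,-.172,.034]],s)); plan([.53,-.19,.404])
for b in boxes_of(w,'stop')[:2]: print(b['conf'],b['box'])
import pickle; pickle.dump((s,w),open('w1.pkl','wb'))
E
```

```text
[[ 2.00973719e-04 -9.64984805e-01 -2.62305709e-01  6.56835199e-02]
 [ 9.99999926e-01  1.07844573e-04  3.69436601e-04 -1.34543546e-04]
 [-3.28212459e-04 -2.62305764e-01  9.64984755e-01  3.11898965e-02]
 [ 0.00000000e+00  0.00000000e+00  0.00000000e+00  1.00000000e+00]] [[285.9320086    0.         253.15514511]
 [  0.         285.9320086  190.02384487]
 [  0.           0.           1.        ]]
[[237.39201557 103.36759607]
 [252.41357787 108.75381485]]
t 3.17 pos [ 0.5294 -0.192   0.4046] yaw 0.2746 q7 -1.057 zaxis [-8.e-04 -1.e-03 -1.e+00] F [-0.7 -0.1  0.7] gap 1.0 grip 0.0
tool d cm [ 0.12 -0.18  0.06] roll None
0.75 [136.3, 1.0, 319.2, 174.9]
0.49 [286.2, 250.1, 49.7, 67.3]
```

View pics/w1.png

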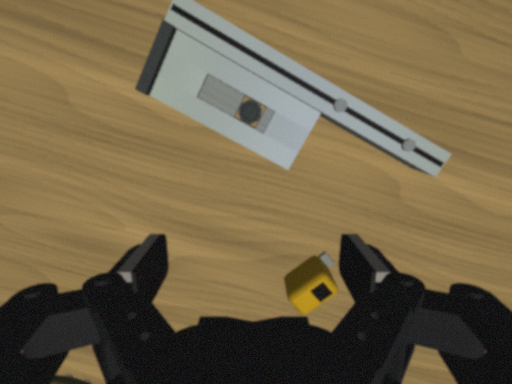

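```bash
python3 - <<'E'
from h import *
import pickle; s,w=pickle.load(open('w1.pkl','rb'))
p=w['pixels'][0:180,130:335,::-1]; cv2.imwrite('pics/c2.png',cv2.resize(p[60:150,55:165],None,fx=6.5,fy=6.5,interpolation=cv2.INTER_CUBIC))
g=cv2.GaussianBlur(cv2.cvtColor(w['pixels'],cv2.COLOR_RGB2GRAY),(3,3),0)
m=np.zeros_like(g); m[70:140,190:290]=1
d=((g<85)&(m>0)).astype(np.uint8); n,l,st,c=cv2.connectedComponentsWithStats(d); print(st[1:],c[1:])
for i in range(1,n):
    if st[i,4]>30: print(toworld(w,c[i],.034,s))
E
```

```text
[[276  70  14   9  57]
 [239 100  22  24 402]] [[283.85964912  72.84210526]
 [249.55970149 111.41542289]]
[[ 0.64210083 -0.19507141  0.034     ]]
[[ 0.59229794 -0.16965492  0.034     ]]
```

View pics/c2.png

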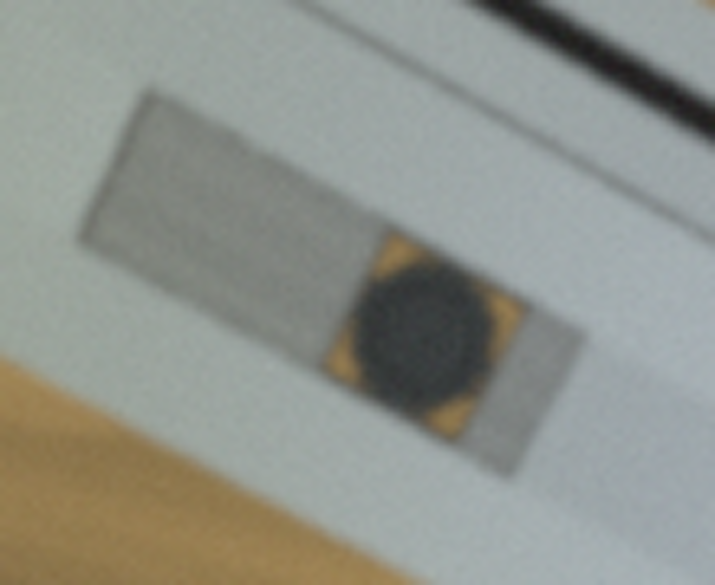

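```bash
python3 - <<'E'
from h import *
import pickle; s,w=pickle.load(open('w1.pkl','rb'))
c=np.array([[150,90],[585,330],[513,478],[80,240]])/6.5+[185,60]
W=toworld(w,c,.042,s); print(W, W.mean(0)); 
print([np.linalg.norm(W[i]-W[(i+1)%4]) for i in range(4)])
f=lambda d:np.arctan2(-d[0],d[1])
print('yaw',f(W[0]-W[1]),f(W[3]-W[2]))
print('screw',toworld(w,np.array([[425,336]])/6.5+[185,60],.034,s))
r=np.array([[175,2],[450,153]]); W=toworld(w,r,.05,s); print('rail',W,f(W[0]-W[1]))
# view pose for stand: optical axis over it
Q=quat(s['tcp_rot'])
e,M=cam(w,s); print('axis hits z=.14 at rel', toworld(w,[[253,150]],.14,s)-s['position'])
plan([.47,.21,.404])
E
```

```text
[[ 0.61766187 -0.11617737  0.042     ]
 [ 0.6007088  -0.19687187  0.042     ]
 [ 0.57339421 -0.1920247   0.042     ]
 [ 0.59138904 -0.11024936  0.042     ]] [ 0.59578848 -0.15383082  0.042     ]
[np.float64(0.08245610302797672), np.float64(0.027741332720268196), np.float64(0.08373182939133647), np.float64(0.026933302549027222)]
yaw -0.20707802829910987 -0.2165999687604302
screw [[ 0.59226151 -0.17064473  0.034     ]]
rail [[ 0.67238269 -0.07089222  0.05      ]
 [ 0.60999661 -0.39948754  0.05      ]] -0.1876238211613211
axis hits z=.14 at rel [[ 0.03442746  0.0097609  -0.26458872]]
t 3.22 pos [ 0.5293 -0.1922  0.4046] yaw 0.274 q7 -1.057 zaxis [-7.e-04 -9.e-04 -1.e+00] F [-0.9 -0.1 -0.3] gap 0.998 grip 0.0
tool d cm [ 5.180e+00 -4.032e+01  3.000e-02] roll None
```

>>> servo_tool --increments '[{"claw": 8.54, "linear": [0.97, -2.82, 0], "roll": -0.1163}, {"claw": 8.54, "linear": [1.29, -2.69, 0], "roll": -0.1163}, {"claw": 8.54, "linear": [1.6, -2.52, 0], "roll": -0.1163}, {"claw": 8.54, "linear": [1.88, -2.32, 0], "roll": -0.1163}, {"claw": 8.54, "linear": [2.13, -2.09, 0], "roll": -0.1163}, {"claw": 8.54, "linear": [2.36, -1.83, 0], "roll": -0.1163}, {"claw": 8.54, "linear": [2.56, -1.54, 0], "roll": -0.1163}, {"claw": 8.54, "linear": [2.72, -1.23, 0], "roll": -0.1163}, {"claw": 8.54, "linear": [2.84, -0.91, 0], "roll": -0.1163}, {"claw": 8.54, "linear": [2.93, -0.57, 0], "roll": -0.1163}]'

```text
clock: 4.05
position: [0.5464, 0.1073, 0.4049]
tcp_rot: [0.001, 0.751, 0.66, -0.0]
contact_force: [1.1, -0.1, -0.1]
finger_gap: 1.001
grip_force: 0.0
```

>>> servo_tool --increments '[{"claw": 8.54, "linear": [2.98, -0.23, 0], "roll": -0.1163}, {"claw": 8.54, "linear": [2.98, 0.12, 0], "roll": -0.1163}, {"claw": 8.54, "linear": [0, 0, 0], "roll": 0}, {"claw": 8.54, "linear": [0, 0, 0], "roll": 0}, {"claw": 8.54, "linear": [0, 0, 0], "roll": 0}, {"claw": 8.54, "linear": [0, 0, 0], "roll": 0}, {"claw": 8.54, "linear": [0, 0, 0], "roll": 0}, {"claw": 8.54, "linear": [0, 0, 0], "roll": 0}, {"claw": 8.54, "linear": [0, 0, 0], "roll": 0}, {"claw": 8.54, "linear": [0, 0, 0], "roll": 0}]'

```text
clock: 4.88
position: [0.5497, 0.1668, 0.4047]
tcp_rot: [0.0, 0.671, 0.742, -0.0]
contact_force: [0.4, -0.4, 0.2]
finger_gap: 0.999
grip_force: 0.0
```

```bash
python3 - <<'E'
from h import *
s=ctrl.read_state(); w=get_image('wrist')
import pickle; pickle.dump((s,w),open('w2.pkl','wb'))
plan([.55,.205,.404],1.67)
for o in outline_of(w,'key')[:3]:
    m=o['mask'].astype(np.uint8); print(o['conf'],o['box'],m.sum())
q=topix(w,[[.549,.206,.142]],s)[0]; print(q)
x,y=np.clip(q.astype(int),[60,45],[452,339]); print(x-60,y-45)
im=w['pixels'][:,:,::-1]; cv2.imwrite('pics/c3.png',cv2.resize(im[y-45:y+45,x-60:x+60],None,fx=6.5,fy=6.5,interpolation=2))
E
```

```text
t 4.93 pos [0.5497 0.167  0.4047] yaw 1.6718 q7 -0.384 zaxis [ 1.e-04 -2.e-04 -1.e+00] F [ 0.4  0.2 -0. ] gap 0.999 grip 0.0
tool d cm [3.78 0.41 0.07] roll 0.002
0.81 [256.3, 7.7, 40.2, 47.2] 862
0.81 [140.4, 145.9, 41.0, 34.5] 771
0.8 [252.0, 101.5, 22.6, 78.0] 1760
[257.90821398 147.12489533]
197 102
```

View pics/c3.png

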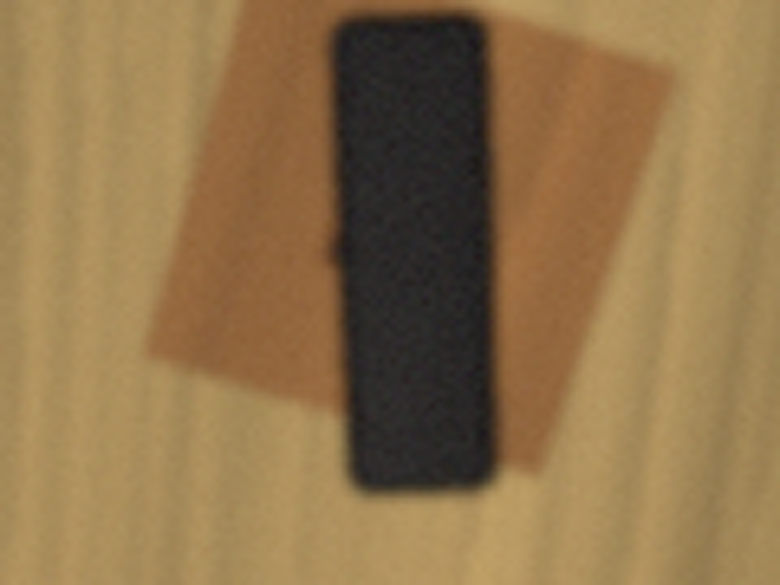

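```bash
python3 - <<'E'
from h import *
import pickle; s,w=pickle.load(open('w2.pkl','rb'))
c=np.array([[333,20],[485,12],[497,488],[352,492]])/6.5+[197,102]
W=toworld(w,c,.142,s); print(W,W.mean(0)); f=lambda d:np.arctan2(-d[0],d[1])
print(f(W[0]-W[3]),f(W[1]-W[2]),[np.linalg.norm(W[i]-W[(i+1)%4]) for i in range(4)])
x=W.mean(0)
yaw=np.pi/2+(f(W[0]-W[3])+f(W[1]-W[2]))/2; print(yaw); plan([x[0],x[1],.286],yaw)
E
```

```text
[[0.53812151 0.23751658 0.142     ]
 [0.55605796 0.24024657 0.142     ]
 [0.56442678 0.18271034 0.142     ]
 [0.54607798 0.18033368 0.142     ]] [0.55117106 0.21020179 0.142     ]
0.13825298718830387 0.1444400800215432 [np.float64(0.018143016653335328), np.float64(0.05814167158929068), np.float64(0.018502082986938), np.float64(0.05773378242543243)]
1.71214286039982
t 4.98 pos [0.5497 0.1671 0.4047] yaw 1.672 q7 -0.384 zaxis [ 1.e-04 -2.e-04 -1.e+00] F [-0.3 -0.4  0. ] gap 1.0 grip 0.0
tool d cm [ 4.27  0.58 11.87] roll -0.04
```

>>> servo_tool --increments '[{"claw": 8.54, "linear": [2.1, 0.3, 0], "roll": -0.04}, {"claw": 8.54, "linear": [2.1, 0.2, 0], "roll": 0}, {"claw": 8.54, "linear": [0, 0, 2.5], "roll": 0}, {"claw": 8.54, "linear": [0, 0, 2.5], "roll": 0}, {"claw": 8.54, "linear": [0, 0, 2.5], "roll": 0}, {"claw": 8.54, "linear": [0, 0, 2.5], "roll": 0}, {"claw": 8.54, "linear": [0, 0, 1.5], "roll": 0}, {"claw": 8.54, "linear": [0, 0, 0.6], "roll": 0}, {"claw": 8.54, "linear": [0, 0, 0], "roll": 0}, {"claw": 8.54, "linear": [0, 0, 0], "roll": 0}]'

```text
clock: 5.82
position: [0.5498, 0.2098, 0.2843]
tcp_rot: [0.0, 0.655, 0.755, 0.0]
contact_force: [-0.0, 0.4, -0.5]
finger_gap: 1.0
grip_force: 0.0
```

>>> servo_tool --increments '[{"claw": 0, "linear": [0, 0, 0], "roll": 0}, {"claw": 0, "linear": [0, 0, 0], "roll": 0}, {"claw": 0, "linear": [0, 0, 0], "roll": 0}, {"claw": 0, "linear": [0, 0, 0], "roll": 0}, {"claw": 0, "linear": [0, 0, 0], "roll": 0}, {"claw": 0, "linear": [0, 0, 0], "roll": 0}, {"claw": 0, "linear": [0, 0, 0], "roll": 0}, {"claw": 0, "linear": [0, 0, 0], "roll": 0}, {"claw": 0, "linear": [0, 0, 0], "roll": 0}, {"claw": 0, "linear": [0, 0, 0], "roll": 0}]' --squeeze 90

```text
clock: 6.65
position: [0.5499, 0.2097, 0.2843]
tcp_rot: [0.0, 0.655, 0.755, 0.001]
contact_force: [0.6, -0.5, 5.2]
finger_gap: 0.216
grip_force: 88.5
```

```bash
python3 - <<'E'
from h import *
plan([.592,-.171,.40],3.255)
print(ctrl.read_state()['moment'])
E
```

```text
t 6.65 pos [0.5499 0.2097 0.2843] yaw 1.7124 q7 -0.501 zaxis [ 1.3e-03  2.0e-04 -1.0e+00] F [ 0.6 -0.5  5.2] gap 0.216 grip 88.5
tool d cm [-38.28  -1.19 -11.58] roll -1.543
[-0.06529077 -0.18349415 -0.0182662 ]
```

>>> servo_tool --increments '[{"claw": 0, "linear": [0, 0, -1.0], "roll": 0}, {"claw": 0, "linear": [0, 0, -2.0], "roll": 0}, {"claw": 0, "linear": [0, 0, -2.5], "roll": 0}, {"claw": 0, "linear": [0, 0, -2.5], "roll": 0}, {"claw": 0, "linear": [0, 0, -2.5], "roll": 0}, {"claw": 0, "linear": [0, 0, -1.1], "roll": 0}, {"claw": 0, "linear": [-1.0, 0, 0], "roll": 0}, {"claw": 0, "linear": [-2.0, -0.1, 0], "roll": 0}, {"claw": 0, "linear": [-2.5, -0.1, 0], "roll": 0}, {"claw": 0, "linear": [-2.5, -0.1, 0], "roll": 0}]'

```text
clock: 7.48
position: [0.5572, 0.1284, 0.3974]
tcp_rot: [-0.001, 0.655, 0.756, -0.002]
contact_force: [0.9, -0.5, -2.2]
finger_gap: 0.218
grip_force: 88.7
```

>>> servo_tool --increments '[{"claw": 0, "linear": [-3, -0.1, 0], "roll": 0}, {"claw": 0, "linear": [-3, -0.1, 0], "roll": 0}, {"claw": 0, "linear": [-3, -0.1, 0], "roll": 0}, {"claw": 0, "linear": [-3, -0.1, 0], "roll": 0}, {"claw": 0, "linear": [-3, -0.1, 0], "roll": 0}, {"claw": 0, "linear": [-3, -0.1, 0], "roll": 0}, {"claw": 0, "linear": [-3, -0.1, 0], "roll": 0}, {"claw": 0, "linear": [-3, -0.1, 0], "roll": 0}, {"claw": 0, "linear": [-3, -0.1, 0], "roll": 0}, {"claw": 0, "linear": [-2, 0, 0], "roll": 0}]'

```text
clock: 8.32
position: [0.5885, -0.1634, 0.3969]
tcp_rot: [-0.001, 0.657, 0.754, -0.002]
contact_force: [-0.1, -1.2, -1.6]
finger_gap: 0.216
grip_force: 88.7
```

>>> servo_tool --increments '[{"claw": 0, "linear": [-1.2, 0, 0], "roll": -0.05}, {"claw": 0, "linear": [0, 0, 0], "roll": -0.1}, {"claw": 0, "linear": [0, 0, 0], "roll": -0.12}, {"claw": 0, "linear": [0, 0, 0], "roll": -0.12}, {"claw": 0, "linear": [0, 0, 0], "roll": -0.12}, {"claw": 0, "linear": [0, 0, 0], "roll": -0.12}, {"claw": 0, "linear": [0, 0, 0], "roll": -0.12}, {"claw": 0, "linear": [0, 0, 0], "roll": -0.12}, {"claw": 0, "linear": [0, 0, 0], "roll": -0.12}, {"claw": 0, "linear": [0, 0, 0], "roll": -0.12}]'

```text
clock: 9.15
position: [0.5905, -0.1712, 0.3971]
tcp_rot: [-0.002, 0.156, 0.988, 0.0]
contact_force: [-0.7, -1.0, -2.2]
finger_gap: 0.219
grip_force: 88.7
```

>>> servo_tool --increments '[{"claw": 0, "linear": [0, 0, 0], "roll": -0.12}, {"claw": 0, "linear": [0, 0, 0], "roll": -0.12}, {"claw": 0, "linear": [0, 0, 0], "roll": -0.12}, {"claw": 0, "linear": [0, 0, 0], "roll": -0.07}, {"claw": 0, "linear": [0, 0, 0], "roll": 0}, {"claw": 0, "linear": [0, 0, 0], "roll": 0}, {"claw": 0, "linear": [0, 0, 0], "roll": 0}, {"claw": 0, "linear": [0, 0, 0], "roll": 0}, {"claw": 0, "linear": [0, 0, 0], "roll": 0}, {"claw": 0, "linear": [0, 0, 0], "roll": 0}]'

```text
clock: 9.98
position: [0.5916, -0.1703, 0.3997]
tcp_rot: [-0.0, -0.055, 0.998, -0.0]
contact_force: [-0.2, 0.3, -1.9]
finger_gap: 0.221
grip_force: 88.7
```

```bash
python3 - <<'E'
from h import *
plan([.592,-.171,.323],3.255)
s=ctrl.read_state(); w=get_image('wrist'); save(w,'w4.png')
import pickle; pickle.dump((s,w),open('w4.pkl','wb'))
t=get_image('scene'); save(t,'s4.png')
a=w['pixels'][:,:,::-1]
q=topix(t,[[.592,-.171,.1]])[0].astype(int); print(q)
b=cv2.resize(t['pixels'][q[1]-60:q[1]+60,q[0]-45:q[0]+45,::-1],(288,384),interpolation=2)
cv2.imwrite('pics/c4.png',np.hstack([a,b]))
E
```

```text
t 9.98 pos [ 0.5916 -0.1703  0.3997] yaw -3.0312 q7 1.702 zaxis [-1.e-04 -3.e-04 -1.e+00] F [-0.2  0.3 -1.9] gap 0.221 grip 88.7
tool d cm [-0.04 -0.07  7.67] roll -0.003
[166 195]
```

View pics/c4.png

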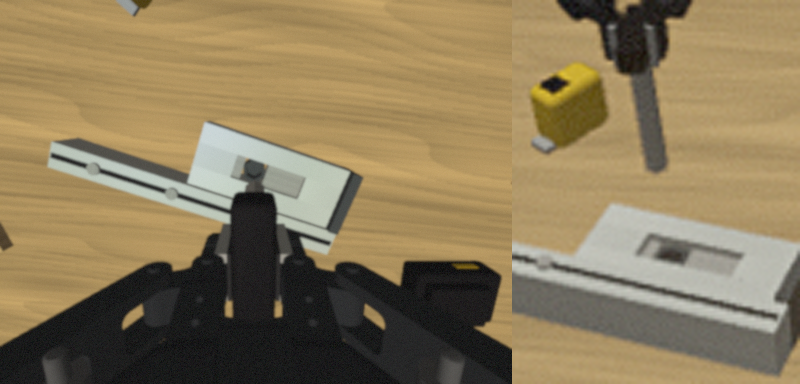

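```bash
python3 - <<'E'
from h import *
import pickle; s,w=pickle.load(open('w4.pkl','rb'))
t=get_image('scene')
x,y,z=s['position']
P=[[x,y,z-.155+dz] for dz in (0,-.04,-.08,-.121)]
print(topix(w,P,s)); q=topix(t,P); print(q)
a=cv2.resize(w['pixels'][140:215,210:300,::-1],None,fx=6,fy=6,interpolation=2)
o=(q[3]-[30,50]).astype(int); b=cv2.resize(t['pixels'][o[1]:o[1]+75,o[0]:o[0]+43,::-1],None,fx=6,fy=6,interpolation=2); print(o)
for p in topix(w,P,s): cv2.circle(a,tuple(((p-[210,140]+.5)*6).astype(int)),3,(0,0,255),-1)
for p in q: cv2.circle(b,tuple(((p-o+.5)*6).astype(int)),3,(0,0,255),-1)
cv2.imwrite('pics/c5.png',np.hstack([a,b]))
E
```

```text
[[253.2730609  257.48199755]
 [253.27240804 225.46465501]
 [253.27200724 204.98598845]
 [253.27173083 190.45600848]]
[[159.04117797 147.51636914]
 [161.28112193 161.53687452]
 [163.43602465 174.9310867 ]
 [165.5602716  188.0467333 ]]
[135 138]
```

View pics/c5.png

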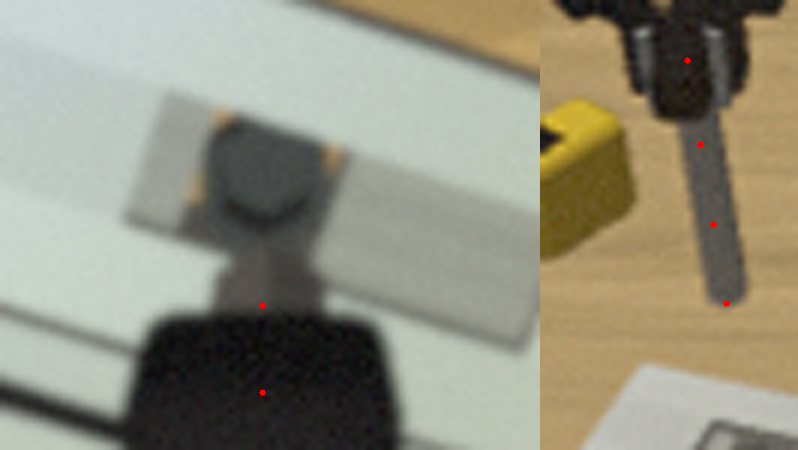

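```bash
python3 - <<'E'
from h import *
import pickle; s,w=pickle.load(open('w4.pkl','rb'))
g=cv2.cvtColor(w['pixels'],cv2.COLOR_RGB2GRAY)
# 28 mm square window edges along slot: floor to screw colours; fit disc by eye
for c in [(269,170),(269,180)]:
    print(toworld(w,[[210+c[0]/6,140+c[1]/6]],.034,s))
sl=np.array([[165,92],[125,220],[520,350]])/6+[210,140]; W=toworld(w,sl,.042,s); print(W)
d=W[2]-W[1]; print(np.arctan2(-d[0],d[1]),np.linalg.norm(d),np.linalg.norm(W[1]-W[0])); print('mid',(W[0]+W[2])/2)
E
```

```text
[[ 0.58881207 -0.16871543  0.034     ]]
[[ 0.59081374 -0.16848991  0.034     ]]
[[ 0.57443819 -0.19036014  0.042     ]
 [ 0.60020515 -0.19570444  0.042     ]
 [ 0.6178904  -0.11525962  0.042     ]]
-0.21640084520045255 0.08236587151111105 0.02631535128782344
mid [ 0.59616429 -0.15280988  0.042     ]
```

>>> servo_tool --increments '[{"claw": 0, "linear": [-0.1, 0.07, 1.0], "roll": 0}, {"claw": 0, "linear": [0, 0, 1.5], "roll": 0}, {"claw": 0, "linear": [0, 0, 1.5], "roll": 0}, {"claw": 0, "linear": [0, 0, 1.5], "roll": 0}, {"claw": 0, "linear": [0, 0, 1.2], "roll": 0}, {"claw": 0, "linear": [0, 0, 0.8], "roll": 0}, {"claw": 0, "linear": [0, 0, 0.5], "roll": 0}, {"claw": 0, "linear": [0, 0, 0.2], "roll": 0}, {"claw": 0, "linear": [0, 0, 0], "roll": 0}, {"claw": 0, "linear": [0, 0, 0], "roll": 0}]'

```text
clock: 10.97
position: [0.5928, -0.1695, 0.3183]
tcp_rot: [0.0, -0.055, 0.998, -0.0]
contact_force: [-0.2, 0.1, -2.4]
finger_gap: 0.216
grip_force: 88.8
```

>>> servo_tool --increments '[{"claw": 0, "linear": [0, 0, 0.05], "roll": 0}, {"claw": 0, "linear": [0, 0, 0.05], "roll": 0}, {"claw": 0, "linear": [0, 0, 0.05], "roll": 0}, {"claw": 0, "linear": [0, 0, 0.05], "roll": 0}, {"claw": 0, "linear": [0, 0, 0.05], "roll": 0}, {"claw": 0, "linear": [0, 0, 0.05], "roll": 0}, {"claw": 0, "linear": [0, 0, 0.05], "roll": 0}, {"claw": 0, "linear": [0, 0, 0.05], "roll": 0}, {"claw": 0, "linear": [0, 0, 0.05], "roll": 0}, {"claw": 0, "linear": [0, 0, 0], "roll": 0}]'

```text
clock: 11.8
position: [0.5924, -0.1695, 0.313]
tcp_rot: [-0.0, -0.055, 0.998, 0.0]
contact_force: [0.0, 0.1, -1.6]
finger_gap: 0.214
grip_force: 88.8
```

>>> servo_tool --increments '[{"claw": 0, "linear": [0, 0, 0.05], "roll": 0}, {"claw": 0, "linear": [0, 0, 0.05], "roll": 0}, {"claw": 0, "linear": [0, 0, 0.05], "roll": 0}, {"claw": 0, "linear": [0, 0, 0.05], "roll": 0}, {"claw": 0, "linear": [0, 0, 0.05], "roll": 0}, {"claw": 0, "linear": [0, 0, 0.05], "roll": 0}, {"claw": 0, "linear": [0, 0, 0], "roll": 0}, {"claw": 0, "linear": [0, 0, 0], "roll": 0}, {"claw": 0, "linear": [0, 0, 0], "roll": 0}, {"claw": 0, "linear": [0, 0, 0], "roll": 0}]'

```text
clock: 12.63
position: [0.5925, -0.1695, 0.3102]
tcp_rot: [0.0, -0.055, 0.998, -0.0]
contact_force: [0.3, 1.4, -1.9]
finger_gap: 0.219
grip_force: 88.8
```

>>> servo_tool --increments '[{"claw": 0, "linear": [0, 0, 0.04], "roll": 0}, {"claw": 0, "linear": [0, 0, 0.04], "roll": 0}, {"claw": 0, "linear": [0, 0, 0.04], "roll": 0}, {"claw": 0, "linear": [0, 0, 0.04], "roll": 0}, {"claw": 0, "linear": [0, 0, 0.04], "roll": 0}, {"claw": 0, "linear": [0, 0, 0], "roll": 0}, {"claw": 0, "linear": [0, 0, 0], "roll": 0}, {"claw": 0, "linear": [0, 0, 0], "roll": 0}, {"claw": 0, "linear": [0, 0, 0], "roll": 0}, {"claw": 0, "linear": [0, 0, 0], "roll": 0}]'

```text
clock: 13.47
position: [0.5925, -0.1695, 0.3082]
tcp_rot: [-0.0, -0.055, 0.998, -0.0]
contact_force: [0.4, -0.3, -2.3]
finger_gap: 0.218
grip_force: 88.8
```

>>> servo_tool --increments '[{"claw": 0, "linear": [0, 0, 0.04], "roll": 0}, {"claw": 0, "linear": [0, 0, 0.04], "roll": 0}, {"claw": 0, "linear": [0, 0, 0.04], "roll": 0}, {"claw": 0, "linear": [0, 0, 0.04], "roll": 0}, {"claw": 0, "linear": [0, 0, 0.04], "roll": 0}, {"claw": 0, "linear": [0, 0, 0.04], "roll": 0}, {"claw": 0, "linear": [0, 0, 0], "roll": 0}, {"claw": 0, "linear": [0, 0, 0], "roll": 0}, {"claw": 0, "linear": [0, 0, 0], "roll": 0}, {"claw": 0, "linear": [0, 0, 0], "roll": 0}]'

```text
clock: 14.3
position: [0.5926, -0.1695, 0.306]
tcp_rot: [0.0, -0.055, 0.998, -0.0]
contact_force: [0.1, -0.3, 0.6]
finger_gap: 0.223
grip_force: 88.8
```

>>> servo_tool --increments '[{"claw": 0, "linear": [0, 0, 0.03], "roll": 0}, {"claw": 0, "linear": [0, 0, 0.03], "roll": 0}, {"claw": 0, "linear": [0, 0, 0.03], "roll": 0}, {"claw": 0, "linear": [0, 0, 0], "roll": 0}, {"claw": 0, "linear": [0, 0, 0], "roll": 0}, {"claw": 0, "linear": [0, 0, 0], "roll": 0}, {"claw": 0, "linear": [0, 0, 0], "roll": 0}, {"claw": 0, "linear": [0, 0, 0], "roll": 0}, {"claw": 0, "linear": [0, 0, 0], "roll": 0}, {"claw": 0, "linear": [0, 0, 0], "roll": 0}]'

```text
clock: 15.13
position: [0.5925, -0.1697, 0.3048]
tcp_rot: [0.0, -0.055, 0.998, -0.0]
contact_force: [1.8, -1.3, -2.4]
finger_gap: 0.222
grip_force: 88.6
```

```bash
python3 - <<'E'
from h import *
plan([.5925,-.1695,.30],3.255); print(ctrl.read_state()['moment'])
E
```

```text
t 15.13 pos [ 0.5925 -0.1697  0.3048] yaw -3.0309 q7 1.654 zaxis [ 0.e+00 -3.e-04 -1.e+00] F [ 1.8 -1.3 -2.4] gap 0.222 grip 88.6
tool d cm [-0.    0.02  0.48] roll -0.003
[-0.41503354 -0.38772206 -0.0656459 ]
```

>>> servo_tool --increments '[{"claw": 0, "linear": [0, 0, 0.04], "roll": 0}, {"claw": 0, "linear": [0, 0, 0.04], "roll": 0}, {"claw": 0, "linear": [0, 0, 0.04], "roll": 0}, {"claw": 0, "linear": [0, 0, 0.04], "roll": 0}, {"claw": 0, "linear": [0, 0, 0], "roll": 0}, {"claw": 0, "linear": [0, 0, 0], "roll": 0}, {"claw": 0, "linear": [0, 0, 0], "roll": 0}, {"claw": 0, "linear": [0, 0, 0], "roll": 0}, {"claw": 0, "linear": [0, 0, 0], "roll": 0}, {"claw": 0, "linear": [0, 0, 0], "roll": 0}]'

```text
clock: 15.97
position: [0.5925, -0.1696, 0.3034]
tcp_rot: [0.0, -0.055, 0.998, -0.0]
contact_force: [0.9, -2.0, 0.4]
finger_gap: 0.215
grip_force: 88.9
```

```bash
python3 - <<'E'
from h import *
plan([.5925,-.1695,.30],3.255); print(ctrl.read_state()['moment'])
E
```

```text
t 15.97 pos [ 0.5925 -0.1696  0.3034] yaw -3.0308 q7 1.653 zaxis [ 2.e-04 -3.e-04 -1.e+00] F [ 0.9 -2.   0.4] gap 0.215 grip 88.9
tool d cm [0.   0.01 0.34] roll -0.003
[-0.54289496 -0.42421428 -0.06998515]
```

>>> servo_tool --increments '[{"claw": 0, "linear": [-0.03, -0.04, 0], "roll": 0}, {"claw": 0, "linear": [0, 0, 0.05], "roll": 0}, {"claw": 0, "linear": [0, 0, 0.05], "roll": 0}, {"claw": 0, "linear": [0, 0, 0.05], "roll": 0}, {"claw": 0, "linear": [0, 0, 0.05], "roll": 0}, {"claw": 0, "linear": [0, 0, 0.05], "roll": 0}, {"claw": 0, "linear": [0, 0, 0], "roll": 0}, {"claw": 0, "linear": [0, 0, 0], "roll": 0}, {"claw": 0, "linear": [0, 0, 0], "roll": 0}, {"claw": 0, "linear": [0, 0, 0], "roll": 0}]'

```text
clock: 16.8
position: [0.5927, -0.1698, 0.3006]
tcp_rot: [-0.0, -0.055, 0.998, 0.0]
contact_force: [1.2, -0.7, -2.5]
finger_gap: 0.222
grip_force: 88.7
```

```bash
python3 - <<'E'
from h import *
plan([.5925,-.1695,.30],3.255); print(ctrl.read_state()['moment'])
E
```

```text
t 16.8 pos [ 0.5927 -0.1698  0.3006] yaw -3.0307 q7 1.652 zaxis [-3.e-04  2.e-04 -1.e+00] F [ 1.2 -0.7 -2.5] gap 0.222 grip 88.7
tool d cm [0.02 0.03 0.06] roll -0.003
[-0.28316858 -0.24495256 -0.01499132]
```

>>> servo_tool --increments '[{"claw": 0, "linear": [0, 0, 0.08], "roll": 0}, {"claw": 0, "linear": [0, 0, 0.08], "roll": 0}, {"claw": 0, "linear": [0, 0, 0.08], "roll": 0}, {"claw": 0, "linear": [0, 0, 0.08], "roll": 0}, {"claw": 0, "linear": [0, 0, 0.08], "roll": 0}, {"claw": 0, "linear": [0, 0, 0.08], "roll": 0}, {"claw": 0, "linear": [0, 0, 0.08], "roll": 0}, {"claw": 0, "linear": [0, 0, 0.08], "roll": 0}, {"claw": 0, "linear": [0, 0, 0.08], "roll": 0}, {"claw": 0, "linear": [0, 0, 0.08], "roll": 0}]'

```text
clock: 17.63
position: [0.5928, -0.1698, 0.2927]
tcp_rot: [-0.0, -0.055, 0.998, 0.0]
contact_force: [1.2, -0.8, -2.0]
finger_gap: 0.223
grip_force: 88.8
```

>>> servo_tool --increments '[{"claw": 0, "linear": [0, 0, 0.05], "roll": 0}, {"claw": 0, "linear": [0, 0, 0.05], "roll": 0}, {"claw": 0, "linear": [0, 0, 0.05], "roll": 0}, {"claw": 0, "linear": [0, 0, 0.05], "roll": 0}, {"claw": 0, "linear": [0, 0, 0.05], "roll": 0}, {"claw": 0, "linear": [0, 0, 0.05], "roll": 0}, {"claw": 0, "linear": [0, 0, 0.05], "roll": 0}, {"claw": 0, "linear": [0, 0, 0], "roll": 0}, {"claw": 0, "linear": [0, 0, 0], "roll": 0}, {"claw": 0, "linear": [0, 0, 0], "roll": 0}]'

```text
clock: 18.47
position: [0.5928, -0.1698, 0.2892]
tcp_rot: [-0.0, -0.055, 0.998, 0.0]
contact_force: [0.8, -0.4, -1.2]
finger_gap: 0.215
grip_force: 88.7
```

```bash
python3 - <<'E'
from h import *
plan([.5925,-.1695,.286],3.255); print(ctrl.read_state()['moment'])
E
```

```text
t 18.47 pos [ 0.5928 -0.1698  0.2892] yaw -3.0307 q7 1.645 zaxis [-1.e-04  0.e+00 -1.e+00] F [ 0.8 -0.4 -1.2] gap 0.215 grip 88.7
tool d cm [0.03 0.04 0.32] roll -0.003
[-0.13758153 -0.17289605  0.00209902]
```

>>> servo_tool --increments '[{"claw": 0, "linear": [0, 0, 0.05], "roll": 0}, {"claw": 0, "linear": [0, 0, 0.05], "roll": 0}, {"claw": 0, "linear": [0, 0, 0.05], "roll": 0}, {"claw": 0, "linear": [0, 0, 0.05], "roll": 0}, {"claw": 0, "linear": [0, 0, 0.05], "roll": 0}, {"claw": 0, "linear": [0, 0, 0], "roll": 0}, {"claw": 0, "linear": [0, 0, 0], "roll": 0}, {"claw": 0, "linear": [0, 0, 0], "roll": 0}, {"claw": 0, "linear": [0, 0, 0], "roll": 0}, {"claw": 0, "linear": [0, 0, 0], "roll": 0}]'

```text
clock: 19.3
position: [0.5928, -0.1699, 0.2868]
tcp_rot: [-0.0, -0.055, 0.998, -0.0]
contact_force: [0.4, 0.5, -2.2]
finger_gap: 0.22
grip_force: 88.7
```

>>> servo_tool --increments '[{"claw": 0, "linear": [0, 0, 0.04], "roll": 0}, {"claw": 0, "linear": [0, 0, 0.04], "roll": 0}, {"claw": 0, "linear": [0, 0, 0.04], "roll": 0}, {"claw": 0, "linear": [0, 0, 0], "roll": 0}, {"claw": 0, "linear": [0, 0, 0], "roll": 0}, {"claw": 0, "linear": [0, 0, 0], "roll": 0}, {"claw": 0, "linear": [0, 0, 0], "roll": 0}, {"claw": 0, "linear": [0, 0, 0], "roll": 0}, {"claw": 0, "linear": [0, 0, 0], "roll": 0}, {"claw": 0, "linear": [0, 0, 0], "roll": 0}]'

```text
clock: 20.13
position: [0.593, -0.1698, 0.2862]
tcp_rot: [0.0, -0.055, 0.998, -0.0]
contact_force: [-1.0, -0.4, 6.2]
finger_gap: 0.217
grip_force: 89.8
```

>>> servo_tool --increments '[{"claw": 0, "linear": [0, 0, -0.05], "roll": 0.04}, {"claw": 0, "linear": [0, 0, 0], "roll": 0.08}, {"claw": 0, "linear": [0, 0, 0], "roll": 0.1}, {"claw": 0, "linear": [0, 0, 0], "roll": 0.1}, {"claw": 0, "linear": [0, 0, 0], "roll": 0.1}, {"claw": 0, "linear": [0, 0, 0], "roll": 0.1}, {"claw": 0, "linear": [0, 0, 0], "roll": 0.1}, {"claw": 0, "linear": [0, 0, 0], "roll": 0.1}, {"claw": 0, "linear": [0, 0, 0], "roll": 0.05}, {"claw": 0, "linear": [0, 0, 0], "roll": 0}]'

```text
clock: 20.97
position: [0.5928, -0.1702, 0.2862]
tcp_rot: [0.0, 0.324, 0.946, -0.001]
contact_force: [-0.7, -1.4, 2.5]
finger_gap: 0.219
grip_force: 89.5
```

```bash
python3 - <<'E'
from h import *
plan([.5925,-.1695,.286]); print(ctrl.read_state()['moment'])
E
```

```text
t 20.97 pos [ 0.5928 -0.1702  0.2862] yaw 2.4816 q7 0.929 zaxis [-1.0e-04 -1.3e-03 -1.0e+00] F [-0.7 -1.4  2.5] gap 0.219 grip 89.5
tool d cm [0.06 0.03 0.02] roll None
[-0.31424502  0.37279563  0.10883859]
```

>>> servo_tool --increments '[{"claw": 0, "linear": [0, 0, 0], "roll": 0.1}, {"claw": 0, "linear": [0, 0, 0], "roll": 0.11}, {"claw": 0, "linear": [0, 0, 0], "roll": 0.11}, {"claw": 0, "linear": [0, 0, 0], "roll": 0.11}, {"claw": 0, "linear": [0, 0, 0], "roll": 0.11}, {"claw": 0, "linear": [0, 0, 0], "roll": 0.11}, {"claw": 0, "linear": [0, 0, 0], "roll": 0.11}, {"claw": 0, "linear": [0, 0, 0], "roll": 0.11}, {"claw": 0, "linear": [0, 0, 0], "roll": 0.1}, {"claw": 0, "linear": [0, 0, 0], "roll": 0.03}]'

```text
clock: 21.8
position: [0.5925, -0.1698, 0.2862]
tcp_rot: [-0.0, 0.738, 0.674, -0.001]
contact_force: [-3.5, -0.8, 4.9]
finger_gap: 0.22
grip_force: 89.7
```

>>> servo_tool --increments '[{"claw": 0, "linear": [0, 0, 0], "roll": 0.1}, {"claw": 0, "linear": [0, 0, 0], "roll": 0.11}, {"claw": 0, "linear": [0, 0, 0], "roll": 0.11}, {"claw": 0, "linear": [0, 0, 0], "roll": 0.11}, {"claw": 0, "linear": [0, 0, 0], "roll": 0.11}, {"claw": 0, "linear": [0, 0, 0], "roll": 0.11}, {"claw": 0, "linear": [0, 0, 0], "roll": 0.11}, {"claw": 0, "linear": [0, 0, 0], "roll": 0.11}, {"claw": 0, "linear": [0, 0, 0], "roll": 0.1}, {"claw": 0, "linear": [0, 0, 0], "roll": 0.03}]'

```text
clock: 22.63
position: [0.5927, -0.1692, 0.2862]
tcp_rot: [-0.0, 0.971, 0.238, -0.0]
contact_force: [-2.0, 0.7, 5.1]
finger_gap: 0.22
grip_force: 89.6
```

```bash
python3 - <<'E'
from h import *
plan([.5925,-.1695,.286]); print(ctrl.read_state()['moment'])
E
```

```text
t 22.63 pos [ 0.5927 -0.1692  0.2862] yaw 0.4808 q7 -0.962 zaxis [-1.1e-03  5.0e-04 -1.0e+00] F [-2.   0.7  5.1] gap 0.22 grip 89.6
tool d cm [-0.03  0.02  0.02] roll None
[0.26923472 0.5746079  0.30858386]
```

>>> servo_tool --increments '[{"claw": 0, "linear": [0, 0, 0], "roll": 0.1}, {"claw": 0, "linear": [0, 0, 0], "roll": 0.1}, {"claw": 0, "linear": [0, 0, 0], "roll": 0.1}, {"claw": 0, "linear": [0, 0, 0], "roll": 0.1}, {"claw": 0, "linear": [0, 0, 0], "roll": 0.1}, {"claw": 0, "linear": [0, 0, 0], "roll": 0.1}, {"claw": 0, "linear": [0, 0, 0], "roll": 0.1}, {"claw": 0, "linear": [0, 0, 0], "roll": 0.1}, {"claw": 0, "linear": [0, 0, 0], "roll": 0.05}, {"claw": 0, "linear": [0, 0, 0], "roll": 0}]'

```text
clock: 23.47
position: [0.593, -0.169, 0.2862]
tcp_rot: [-0.0, 0.983, -0.182, -0.0]
contact_force: [-1.4, 1.7, 3.6]
finger_gap: 0.223
grip_force: 89.6
```

```bash
python3 - <<'E'
from h import *
plan([.5925,-.1695,.286]); print(ctrl.read_state()['moment'])
E
```

```text
t 23.47 pos [ 0.593  -0.169   0.2862] yaw -0.3663 q7 -1.772 zaxis [-1.e-04  8.e-04 -1.e+00] F [-1.4  1.7  3.6] gap 0.223 grip 89.6
tool d cm [-0.03  0.06  0.02] roll None
[0.49462697 0.27685173 0.10572963]
```

>>> servo_tool --increments '[{"claw": 0, "linear": [0, 0, 0], "roll": 0.04}, {"claw": 0, "linear": [0, 0, 0], "roll": 0.04}, {"claw": 0, "linear": [0, 0, 0], "roll": 0.04}, {"claw": 0, "linear": [0, 0, 0], "roll": 0.04}, {"claw": 0, "linear": [0, 0, 0], "roll": 0.04}, {"claw": 0, "linear": [0, 0, 0], "roll": 0}, {"claw": 0, "linear": [0, 0, 0], "roll": 0}, {"claw": 0, "linear": [0, 0, 0], "roll": 0}, {"claw": 0, "linear": [0, 0, 0], "roll": 0}, {"claw": 0, "linear": [0, 0, 0], "roll": 0}]'

```text
clock: 24.3
position: [0.593, -0.1693, 0.2862]
tcp_rot: [-0.0, 0.96, -0.279, 0.0]
contact_force: [-1.4, 3.1, 5.1]
finger_gap: 0.215
grip_force: 89.7
```

```bash
python3 - <<'E'
from h import *
plan([.5925,-.1695,.286]); print(ctrl.read_state()['moment'])
E
```

```text
t 24.3 pos [ 0.593  -0.1693  0.2862] yaw -0.5662 q7 -1.963 zaxis [ 4.e-04  9.e-04 -1.e+00] F [-1.4  3.1  5.1] gap 0.215 grip 89.7
tool d cm [-0.03  0.05  0.02] roll None
[0.9960141  0.02044808 0.20053083]
```

>>> servo_tool --increments '[{"claw": 0, "linear": [0, 0, 0], "roll": 0.03}, {"claw": 0, "linear": [0, 0, 0], "roll": 0.03}, {"claw": 0, "linear": [0, 0, 0], "roll": 0.03}, {"claw": 0, "linear": [0, 0, 0], "roll": 0.03}, {"claw": 0, "linear": [0, 0, 0], "roll": 0}, {"claw": 0, "linear": [0, 0, 0], "roll": 0}, {"claw": 0, "linear": [0, 0, 0], "roll": 0}, {"claw": 0, "linear": [0, 0, 0], "roll": 0}, {"claw": 0, "linear": [0, 0, 0], "roll": 0}, {"claw": 0, "linear": [0, 0, 0], "roll": 0}]'

```text
clock: 25.13
position: [0.593, -0.1695, 0.2862]
tcp_rot: [-0.0, 0.942, -0.337, 0.0]
contact_force: [0.6, 3.9, 4.5]
finger_gap: 0.221
grip_force: 89.7
```

```bash
python3 - <<'E'
from h import *
plan([.5925,-.1695,.286]); print(ctrl.read_state()['moment'])
E
```

```text
t 25.13 pos [ 0.593  -0.1695  0.2862] yaw -0.687 q7 -2.079 zaxis [ 5.e-04  5.e-04 -1.e+00] F [0.6 3.9 4.5] gap 0.221 grip 89.7
tool d cm [-0.04  0.04  0.02] roll None
[ 1.3358819  -0.14341571  0.21120387]
```

>>> servo_tool --increments '[{"claw": 0, "linear": [-0.02, -0.02, 0], "roll": 0.03}, {"claw": 0, "linear": [0, 0, 0], "roll": 0.03}, {"claw": 0, "linear": [0, 0, 0], "roll": 0.03}, {"claw": 0, "linear": [0, 0, 0], "roll": 0.03}, {"claw": 0, "linear": [0, 0, 0], "roll": 0}, {"claw": 0, "linear": [0, 0, 0], "roll": 0}, {"claw": 0, "linear": [0, 0, 0], "roll": 0}, {"claw": 0, "linear": [0, 0, 0], "roll": 0}, {"claw": 0, "linear": [0, 0, 0], "roll": 0}, {"claw": 0, "linear": [0, 0, 0], "roll": 0}]'

```text
clock: 25.97
position: [0.593, -0.1694, 0.2862]
tcp_rot: [-0.0, 0.92, -0.393, 0.0]
contact_force: [1.2, 4.5, 4.6]
finger_gap: 0.219
grip_force: 89.7
```

```bash
python3 - <<'E'
from h import *
plan([.5925,-.1695,.286]); print(ctrl.read_state()['moment'])
E
```

```text
t 25.97 pos [ 0.593  -0.1694  0.2862] yaw -0.8072 q7 -2.195 zaxis [ 5.e-04  2.e-04 -1.e+00] F [1.2 4.5 4.6] gap 0.219 grip 89.7
tool d cm [-0.03  0.04  0.02] roll None
[ 1.35896091 -0.45340076  0.16159321]
```

>>> servo_tool --increments '[{"claw": 0, "linear": [0, 0, 0], "roll": 0.03}, {"claw": 0, "linear": [0, 0, 0], "roll": 0.03}, {"claw": 0, "linear": [0, 0, 0], "roll": 0.03}, {"claw": 0, "linear": [0, 0, 0], "roll": 0.03}, {"claw": 0, "linear": [0, 0, 0], "roll": 0.03}, {"claw": 0, "linear": [0, 0, 0], "roll": 0}, {"claw": 0, "linear": [0, 0, 0], "roll": 0}, {"claw": 0, "linear": [0, 0, 0], "roll": 0}, {"claw": 0, "linear": [0, 0, 0], "roll": 0}, {"claw": 0, "linear": [0, 0, 0], "roll": 0}]'

```text
clock: 26.8
position: [0.593, -0.1695, 0.2862]
tcp_rot: [-0.0, 0.888, -0.461, 0.0]
contact_force: [2.3, 5.1, 3.9]
finger_gap: 0.219
grip_force: 89.6
```

```bash
python3 - <<'E'
from h import *
plan([.5925,-.1695,.286]); s=ctrl.read_state(); print(s['moment'])
w=get_image('wrist'); save(w,'w6.png')
cv2.imwrite('pics/c6.png',cv2.resize(w['pixels'][110:300,150:370,::-1],None,fx=3,fy=3))
E
```

```text
t 26.8 pos [ 0.593  -0.1695  0.2862] yaw -0.9572 q7 -2.339 zaxis [ 7.e-04  0.e+00 -1.e+00] F [2.3 5.1 3.9] gap 0.219 grip 89.6
tool d cm [-0.03  0.04  0.02] roll None
[ 1.4317895  -0.75072569  0.2673364 ]
```

View pics/c6.png

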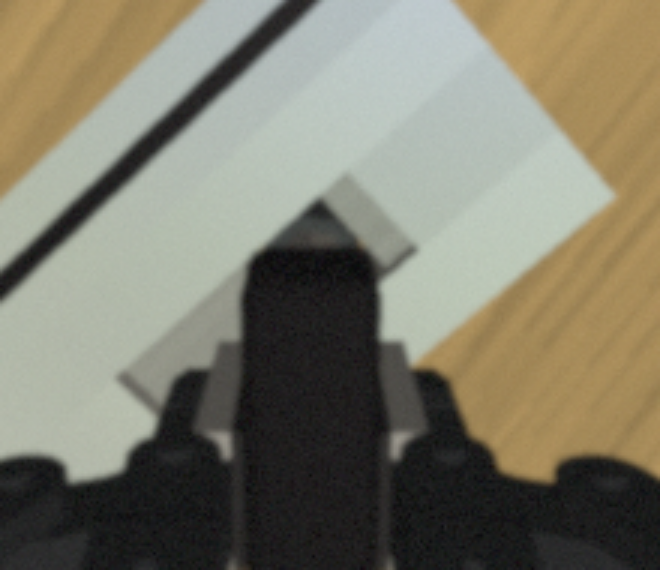

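>>> servo_tool --increments '[{"claw": 0, "linear": [0, 0, 0], "roll": 0.03}, {"claw": 0, "linear": [0, 0, 0], "roll": 0.03}, {"claw": 0, "linear": [0, 0, 0], "roll": 0.03}, {"claw": 0, "linear": [0, 0, 0], "roll": 0.03}, {"claw": 0, "linear": [0, 0, 0], "roll": 0}, {"claw": 0, "linear": [0, 0, 0], "roll": 0}, {"claw": 0, "linear": [0, 0, 0], "roll": 0}, {"claw": 0, "linear": [0, 0, 0], "roll": 0}, {"claw": 0, "linear": [0, 0, 0], "roll": 0}, {"claw": 0, "linear": [0, 0, 0], "roll": 0}]'

```text
clock: 27.68
position: [0.593, -0.1696, 0.2862]
tcp_rot: [-0.0, 0.859, -0.513, 0.0]
contact_force: [2.3, 4.1, 4.8]
finger_gap: 0.223
grip_force: 89.6
```

```bash
python3 - <<'E'
from h import *
plan([.5925,-.1695,.286]); s=ctrl.read_state(); print(s['moment'],s['joint_efforts'])
E
```

```text
t 27.68 pos [ 0.593  -0.1696  0.2862] yaw -1.0767 q7 -2.453 zaxis [ 7.e-04 -1.e-04 -1.e+00] F [2.3 4.1 4.8] gap 0.223 grip 89.6
tool d cm [-0.03  0.03  0.02] roll None
[ 1.36498183 -0.84234257  0.24159812] [  3.32724497 -44.89512205   2.33755477 -26.24695122   1.85204152
   0.77282991  -0.28006322]
```

>>> servo_tool --increments '[{"claw": 8.5, "linear": [0, 0, 0], "roll": 0}, {"claw": 8.5, "linear": [0, 0, 0], "roll": 0}, {"claw": 8.5, "linear": [0, 0, 0], "roll": 0}, {"claw": 8.5, "linear": [0, 0, 0], "roll": 0}, {"claw": 8.5, "linear": [0, 0, 0], "roll": 0}, {"claw": 8.5, "linear": [0, 0, 0], "roll": 0}, {"claw": 8.5, "linear": [0, 0, 0], "roll": 0}, {"claw": 8.5, "linear": [0, 0, 0], "roll": 0}, {"claw": 8.5, "linear": [0, 0, 0], "roll": 0}, {"claw": 8.5, "linear": [0, 0, 0], "roll": 0}]'

```text
clock: 28.52
position: [0.5928, -0.1696, 0.2861]
tcp_rot: [0.0, 0.858, -0.513, 0.0]
contact_force: [-0.4, 0.1, -0.3]
finger_gap: 0.996
grip_force: 0.0
```

```bash
python3 - <<'E'
from h import *
plan([.5925,-.1695,.286]); s=ctrl.read_state(); print(s['moment'],s['joint_efforts'])
w=get_image('wrist'); save(w,'w7.png'); t=get_image('scene'); save(t,'s7.png')
q=topix(t,[[.592,-.171,.06]])[0].astype(int)
b=cv2.resize(t['pixels'][q[1]-45:q[1]+45,q[0]-45:q[0]+45,::-1],(384,384),interpolation=2)
cv2.imwrite('pics/c7.png',np.hstack([cv2.resize(w['pixels'][130:290,180:340,::-1],(384,384),interpolation=2),b]))
E
```

```text
t 28.52 pos [ 0.5928 -0.1696  0.2861] yaw -1.0775 q7 -2.454 zaxis [-0.e+00 -2.e-04 -1.e+00] F [-0.4  0.1 -0.3] gap 0.996 grip 0.0
tool d cm [-0.02  0.02  0.01] roll None
[ 0.01103876 -0.0047953   0.03368683] [ 2.12971866e-02 -4.75509381e+01 -1.24063823e+00 -2.90151161e+01
  1.52833806e-02  2.07185258e-03  7.94568405e-05]
```

View pics/c7.png

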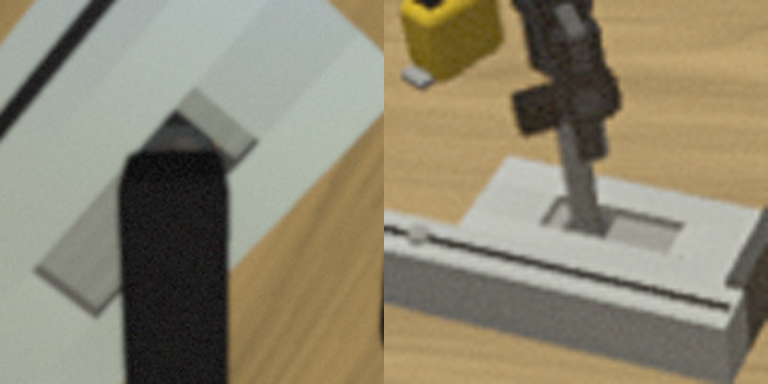

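>>> servo_tool --increments '[{"claw": 8.5, "linear": [0, 0, 0], "roll": -0.12}, {"claw": 8.5, "linear": [0, 0, 0], "roll": -0.12}, {"claw": 8.5, "linear": [0, 0, 0], "roll": -0.12}, {"claw": 8.5, "linear": [0, 0, 0], "roll": -0.12}, {"claw": 8.5, "linear": [0, 0, 0], "roll": -0.12}, {"claw": 8.5, "linear": [0, 0, 0], "roll": -0.12}, {"claw": 8.5, "linear": [0, 0, 0], "roll": -0.12}, {"claw": 8.5, "linear": [0, 0, 0], "roll": -0.12}, {"claw": 8.5, "linear": [0, 0, 0], "roll": -0.12}, {"claw": 8.5, "linear": [0, 0, 0], "roll": -0.12}]'

```text
clock: 29.45
position: [0.5928, -0.1696, 0.2861]
tcp_rot: [0.0, 0.998, 0.064, 0.0]
contact_force: [0.5, -0.5, -0.9]
finger_gap: 0.995
grip_force: 0.0
```

>>> servo_tool --increments '[{"claw": 8.5, "linear": [0, 0, 0], "roll": -0.12}, {"claw": 8.5, "linear": [0, 0, 0], "roll": -0.12}, {"claw": 8.5, "linear": [0, 0, 0], "roll": -0.12}, {"claw": 8.5, "linear": [0, 0, 0], "roll": -0.12}, {"claw": 8.5, "linear": [0, 0, 0], "roll": -0.12}, {"claw": 8.5, "linear": [0, 0, 0], "roll": -0.12}, {"claw": 8.5, "linear": [0, 0, 0], "roll": -0.12}, {"claw": 8.5, "linear": [0, 0, 0], "roll": -0.12}, {"claw": 8.5, "linear": [0, 0, 0], "roll": -0.12}, {"claw": 8.5, "linear": [0, 0, 0], "roll": -0.12}]'

```text
clock: 30.28
position: [0.5928, -0.1697, 0.2861]
tcp_rot: [0.0, 0.787, 0.616, -0.0]
contact_force: [-0.9, 0.1, 0.1]
finger_gap: 0.994
grip_force: 0.0
```

>>> servo_tool --increments '[{"claw": 8.5, "linear": [0, 0, 0], "roll": -0.12}, {"claw": 8.5, "linear": [0, 0, 0], "roll": -0.12}, {"claw": 8.5, "linear": [0, 0, 0], "roll": -0.12}, {"claw": 8.5, "linear": [0, 0, 0], "roll": -0.12}, {"claw": 8.5, "linear": [0, 0, 0], "roll": -0.12}, {"claw": 8.5, "linear": [0, 0, 0], "roll": -0.12}, {"claw": 8.5, "linear": [0, 0, 0], "roll": -0.02}, {"claw": 8.5, "linear": [0, 0, 0], "roll": 0}, {"claw": 8.5, "linear": [0, 0, 0], "roll": 0}, {"claw": 8.5, "linear": [0, 0, 0], "roll": 0}]'

```text
clock: 31.12
position: [0.5928, -0.1696, 0.2861]
tcp_rot: [0.0, 0.515, 0.857, -0.0]
contact_force: [0.2, -0.0, 0.8]
finger_gap: 0.993
grip_force: 0.0
```

>>> servo_tool --increments '[{"claw": 0, "linear": [0, 0, 0], "roll": 0}, {"claw": 0, "linear": [0, 0, 0], "roll": 0}, {"claw": 0, "linear": [0, 0, 0], "roll": 0}, {"claw": 0, "linear": [0, 0, 0], "roll": 0}, {"claw": 0, "linear": [0, 0, 0], "roll": 0}, {"claw": 0, "linear": [0, 0, 0], "roll": 0}, {"claw": 0, "linear": [0, 0, 0], "roll": 0}, {"claw": 0, "linear": [0, 0, 0], "roll": 0}, {"claw": 0, "linear": [0, 0, 0], "roll": 0}, {"claw": 0, "linear": [0, 0, 0], "roll": 0}]' --squeeze 90

```text
clock: 31.95
position: [0.5929, -0.1695, 0.2863]
tcp_rot: [0.0, 0.514, 0.858, -0.0]
contact_force: [-0.1, -0.6, 1.9]
finger_gap: 0.221
grip_force: 88.6
```

```bash
python3 - <<'E'
from h import *
plan([.5925,-.1695,.286]); s=ctrl.read_state(); print(s['moment'],s['joint_efforts'][6])
E
```

```text
t 31.95 pos [ 0.5929 -0.1695  0.2863] yaw 2.0626 q7 0.538 zaxis [ 3.e-04 -2.e-04 -1.e+00] F [-0.1 -0.6  1.9] gap 0.221 grip 88.6
tool d cm [ 0.02 -0.03  0.03] roll None
[0.02308329 0.10360775 0.13607225] -0.1603968534618616
```

>>> servo_tool --increments '[{"claw": 0, "linear": [0, 0, 0], "roll": 0.04}, {"claw": 0, "linear": [0, 0, 0], "roll": 0.04}, {"claw": 0, "linear": [0, 0, 0], "roll": 0.04}, {"claw": 0, "linear": [0, 0, 0], "roll": 0.04}, {"claw": 0, "linear": [0, 0, 0], "roll": 0.04}, {"claw": 0, "linear": [0, 0, 0], "roll": 0}, {"claw": 0, "linear": [0, 0, 0], "roll": 0}, {"claw": 0, "linear": [0, 0, 0], "roll": 0}, {"claw": 0, "linear": [0, 0, 0], "roll": 0}, {"claw": 0, "linear": [0, 0, 0], "roll": 0}]'

```text
clock: 32.78
position: [0.5929, -0.1696, 0.2863]
tcp_rot: [0.0, 0.597, 0.802, 0.0]
contact_force: [-0.2, 0.7, 4.6]
finger_gap: 0.216
grip_force: 88.6
```

```bash
python3 - <<'E'
from h import *
plan([.5925,-.1695,.286]); s=ctrl.read_state(); print(s['moment'],s['joint_efforts'][6])
E
```

```text
t 32.78 pos [ 0.5929 -0.1696  0.2863] yaw 1.8628 q7 0.35 zaxis [ 3.e-04 -1.e-04 -1.e+00] F [-0.2  0.7  4.6] gap 0.216 grip 88.6
tool d cm [ 0.02 -0.03  0.03] roll None
[ 0.1353144   0.17655865 -0.00540196] 0.00254243248491548
```

>>> servo_tool --increments '[{"claw": 0, "linear": [0, 0, 0], "roll": 0.04}, {"claw": 0, "linear": [0, 0, 0], "roll": 0.04}, {"claw": 0, "linear": [0, 0, 0], "roll": 0.04}, {"claw": 0, "linear": [0, 0, 0], "roll": 0.04}, {"claw": 0, "linear": [0, 0, 0], "roll": 0.04}, {"claw": 0, "linear": [0, 0, 0], "roll": 0}, {"claw": 0, "linear": [0, 0, 0], "roll": 0}, {"claw": 0, "linear": [0, 0, 0], "roll": 0}, {"claw": 0, "linear": [0, 0, 0], "roll": 0}, {"claw": 0, "linear": [0, 0, 0], "roll": 0}]'

```text
clock: 33.62
position: [0.5929, -0.1696, 0.2863]
tcp_rot: [0.0, 0.674, 0.739, 0.0]
contact_force: [-0.7, -0.4, 4.9]
finger_gap: 0.219
grip_force: 89.0
```

```bash
python3 - <<'E'
from h import *
plan([.5925,-.1695,.286]); s=ctrl.read_state(); print(s['moment'],s['joint_efforts'][6])
E
```

```text
t 33.62 pos [ 0.5929 -0.1696  0.2863] yaw 1.6628 q7 0.162 zaxis [ 5.e-04 -2.e-04 -1.e+00] F [-0.7 -0.4  4.9] gap 0.219 grip 89.0
tool d cm [ 0.02 -0.04  0.03] roll None
[0.0497835  0.07904371 0.01150775] 0.013694711378775537
```

>>> servo_tool --increments '[{"claw": 0, "linear": [0, 0, 0], "roll": 0.04}, {"claw": 0, "linear": [0, 0, 0], "roll": 0.04}, {"claw": 0, "linear": [0, 0, 0], "roll": 0.04}, {"claw": 0, "linear": [0, 0, 0], "roll": 0.04}, {"claw": 0, "linear": [0, 0, 0], "roll": 0}, {"claw": 0, "linear": [0, 0, 0], "roll": 0}, {"claw": 0, "linear": [0, 0, 0], "roll": 0}, {"claw": 0, "linear": [0, 0, 0], "roll": 0}, {"claw": 0, "linear": [0, 0, 0], "roll": 0}, {"claw": 0, "linear": [0, 0, 0], "roll": 0}]'

```text
clock: 34.45
position: [0.5929, -0.1697, 0.2863]
tcp_rot: [0.0, 0.731, 0.683, 0.0]
contact_force: [0.2, -0.9, 4.5]
finger_gap: 0.222
grip_force: 89.0
```

```bash
python3 - <<'E'
from h import *
plan([.5925,-.1695,.286]); s=ctrl.read_state(); print(s['moment'],s['joint_efforts'][6])
E
```

```text
t 34.45 pos [ 0.5929 -0.1697  0.2863] yaw 1.5031 q7 0.011 zaxis [ 6.e-04 -2.e-04 -1.e+00] F [ 0.2 -0.9  4.5] gap 0.222 grip 89.0
tool d cm [ 0.01 -0.05  0.03] roll None
[-0.0082728  -0.04341253 -0.01208432] 0.006445955514209345
```

>>> servo_tool --increments '[{"claw": 0, "linear": [0, 0, 0], "roll": 0.04}, {"claw": 0, "linear": [0, 0, 0], "roll": 0.04}, {"claw": 0, "linear": [0, 0, 0], "roll": 0}, {"claw": 0, "linear": [0, 0, 0], "roll": 0}, {"claw": 0, "linear": [0, 0, 0], "roll": 0}, {"claw": 0, "linear": [0, 0, 0], "roll": 0}, {"claw": 0, "linear": [0, 0, 0], "roll": 0}, {"claw": 0, "linear": [0, 0, 0], "roll": 0}, {"claw": 0, "linear": [0, 0, 0], "roll": 0}, {"claw": 0, "linear": [0, 0, 0], "roll": 0}]'

```text
clock: 35.28
position: [0.5929, -0.1697, 0.2863]
tcp_rot: [0.0, 0.757, 0.653, 0.0]
contact_force: [0.4, 0.7, 4.1]
finger_gap: 0.223
grip_force: 89.0
```

```bash
python3 - <<'E'
from h import *
plan([.5925,-.1695,.286]); s=ctrl.read_state(); print(s['moment'],s['joint_efforts'][6])
E
```

```text
t 35.28 pos [ 0.5929 -0.1697  0.2863] yaw 1.4236 q7 -0.065 zaxis [ 6.e-04 -3.e-04 -1.e+00] F [0.4 0.7 4.1] gap 0.223 grip 89.0
tool d cm [ 0.01 -0.05  0.03] roll None
[ 0.05838275 -0.03103348 -0.01826253] 0.004935093456879258
```

```bash
python3 - <<'E'
from h import *
s=ctrl.read_state(); w=get_image('wrist'); save(w,'w8.png')
for o in outline_of(w,'key')[:2]:
    m=o['mask']; print(o['conf'],o['box'])
    for r in range(int(o['box'][1]),int(o['box'][1]+o['box'][3]),12):
        c=np.where(m[r])[0]
        if len(c): print(r,c.min(),c.max(),end='; ')
    print()
t=get_image('scene'); save(t,'s8.png')
q=topix(t,[[.592,-.171,.08]])[0].astype(int)
b=cv2.resize(t['pixels'][q[1]-45:q[1]+45,q[0]-45:q[0]+45,::-1],(384,384),interpolation=2)
cv2.imwrite('pics/c8.png',np.hstack([cv2.resize(w['pixels'][100:290,160:350,::-1],(384,384),interpolation=2),b]))
E
```

```text
0.63 [232.2, 188.1, 46.2, 134.5]
188 249 257; 200 232 274; 212 230 277; 224 230 276; 236 230 275; 248 232 275; 260 233 274; 272 232 274; 284 233 274; 296 233 274; 308 233 275; 320 247 260;
```

View pics/c8.png

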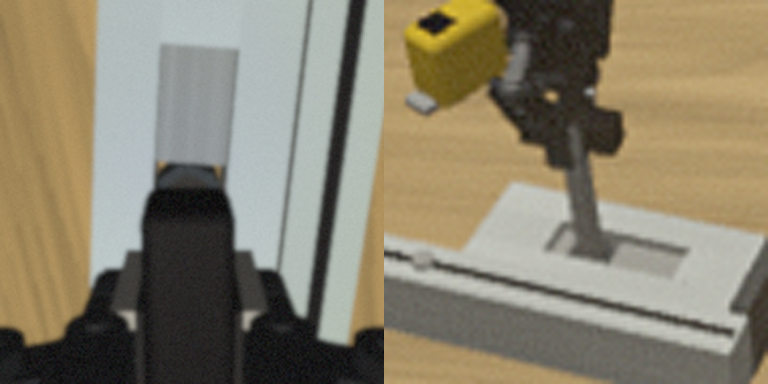

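```bash
python3 - <<'E'
from h import *
import pickle; s,w=pickle.load(open('w4.pkl','rb'))
t=get_image('scene'); im=cv2.imread('pics/s4.png')[:,:,::-1].astype(float)
x,y,z=s['position']
def width(im,P,A,proj,n=41,span=.025):
    # sample along world direction A through P
    pts=np.array([P+A*u for u in np.linspace(-span,span,n)]); q=proj(pts).astype(np.float32)
    v=cv2.remap(im.astype(np.float32),q[:,0].reshape(1,-1),q[:,1].reshape(1,-1),1)[0]
    return v
ax=np.array([np.cos(s_:=-3.0312-np.pi/2),np.sin(s_),0])
for dz in (-.035,-.05,-.065,-.08,-.095,-.105):
    v=width(im,np.array([x,y,z-.155+dz]),ax,lambda p:topix(t,p))
    sat=(v.max(1)-v.min(1)); 
    print(dz,np.round(sat[::2]).astype(int))
wi=w['pixels'].astype(float)
for dz in (-.117,-.110,-.100,-.09):
    v=width(wi,np.array([x,y,z-.155+dz]),ax,lambda p:topix(w,p,s))
    print('w',dz,np.round(v.mean(1)[::2]).astype(int))
E
```

```text
-0.035 [74 74 74 72 72 73 66 39 17 11 14 10 10 19 53 72 73 71 72 71 72]
-0.05 [73 74 75 74 73 72 65 40 16 11 12 11 11 13 58 73 73 73 73 73 73]
-0.065 [73 75 71 71 72 74 68 43 19 12 11 12 11 17 61 75 73 75 74 73 71]
-0.08 [70 69 72 73 72 75 68 44 16  9 12 12 10 14 49 72 72 72 73 74 74]
-0.095 [71 70 68 68 66 70 69 41 13 12 14 11 11 15 42 68 69 67 67 68 68]
-0.105 [70 70 71 72 72 71 66 43 19 12 13 12 14 16 50 67 71 70 71 72 69]
w -0.117 [201 200 200 198 167 126 116  79  50  49  49  42  42  45 105 124 147 157
 141 128 136]
w -0.11 [180 193 200 187  86  32  27  26  16  19  15  17  21  17  26  32  73 168
 182 166 138]
w -0.1 [174 146 134 131  32  13  14  20  19  17  16  20  18  17  20  18  25 147
 190 190 189]
w -0.09 [193 192 192 153  24  15  21  22  25  19  22  25  19  13  23  17  29 155
 192 191 191]
```

>>> servo_tool --increments '[{"claw": 0, "linear": [0, 0, 0], "roll": 0.05}, {"claw": 0, "linear": [0, 0, 0], "roll": 0.05}, {"claw": 0, "linear": [0, 0, 0], "roll": 0.05}, {"claw": 0, "linear": [0, 0, 0], "roll": 0.05}, {"claw": 0, "linear": [0, 0, 0], "roll": 0.05}, {"claw": 0, "linear": [0, 0, 0], "roll": 0.05}, {"claw": 0, "linear": [0, 0, 0], "roll": 0.05}, {"claw": 0, "linear": [0, 0, 0], "roll": 0.05}, {"claw": 0, "linear": [0, 0, 0], "roll": 0.05}, {"claw": 0, "linear": [0, 0, 0], "roll": 0.05}]'

```text
clock: 36.32
position: [0.5929, -0.1695, 0.2863]
tcp_rot: [0.0, 0.895, 0.445, -0.0]
contact_force: [0.4, 0.8, 5.2]
finger_gap: 0.22
grip_force: 89.2
```

```bash
python3 - <<'E'
from h import *
plan([.5925,-.1695,.286]); s=ctrl.read_state(); print(s['moment'],s['joint_efforts'][6])
E
```

```text
t 36.32 pos [ 0.5929 -0.1695  0.2863] yaw 0.9226 q7 -0.541 zaxis [ 1.e-04 -5.e-04 -1.e+00] F [0.4 0.8 5.2] gap 0.22 grip 89.2
tool d cm [-0.02 -0.03  0.03] roll None
[0.01114397 0.11047375 0.32393682] 0.22726123686879873
```

>>> servo_tool --increments '[{"claw": 0, "linear": [0, 0, 0], "roll": 0}, {"claw": 0, "linear": [0, 0, 0], "roll": 0}, {"claw": 0, "linear": [0, 0, 0], "roll": 0}, {"claw": 0, "linear": [0, 0, 0], "roll": 0.02}, {"claw": 0, "linear": [0, 0, 0], "roll": 0.02}, {"claw": 0, "linear": [0, 0, 0], "roll": 0.02}, {"claw": 0, "linear": [0, 0, 0], "roll": 0.02}, {"claw": 0, "linear": [0, 0, 0], "roll": 0.02}, {"claw": 0, "linear": [0, 0, 0], "roll": 0.02}, {"claw": 0, "linear": [0, 0, 0], "roll": 0.02}]'

```text
clock: 37.15
position: [0.5929, -0.1696, 0.2863]
tcp_rot: [0.0, 0.924, 0.382, 0.0]
contact_force: [-0.5, -0.1, 5.2]
finger_gap: 0.219
grip_force: 89.1
```

```bash
python3 - <<'E'
from h import *
plan([.5925,-.1695,.286]); s=ctrl.read_state(); print(s['moment'],s['joint_efforts'][6])
E
```

```text
t 37.15 pos [ 0.5929 -0.1696  0.2863] yaw 0.7832 q7 -0.673 zaxis [ 2.e-04 -3.e-04 -1.e+00] F [-0.5 -0.1  5.2] gap 0.219 grip 89.1
tool d cm [-0.02 -0.03  0.03] roll None
[0.02219478 0.05146637 0.0879351 ] 0.11734727304428816
```

>>> servo_tool --increments '[{"claw": 0, "linear": [0, 0, 0], "roll": 0}, {"claw": 0, "linear": [0, 0, 0], "roll": 0}, {"claw": 0, "linear": [0, 0, 0], "roll": 0}, {"claw": 0, "linear": [0, 0, 0], "roll": 0}, {"claw": 0, "linear": [0, 0, 0], "roll": 0}, {"claw": 0, "linear": [0, 0, 0], "roll": 0}, {"claw": 0, "linear": [0, 0, 0], "roll": 0}, {"claw": 0, "linear": [0, 0, 0], "roll": 0}, {"claw": 0, "linear": [0, 0, 0], "roll": 0}, {"claw": 0, "linear": [0, 0, 0], "roll": 0}]'

```text
clock: 37.98
position: [0.5929, -0.1696, 0.2863]
tcp_rot: [0.0, 0.924, 0.382, 0.0]
contact_force: [0.1, -0.7, 6.0]
finger_gap: 0.221
grip_force: 89.0
```

```bash
python3 - <<'E'
from h import *
plan([.5925,-.1695,.286]); s=ctrl.read_state(); print(s['moment'],s['joint_efforts'][6])
E
```

```text
t 37.98 pos [ 0.5929 -0.1696  0.2863] yaw 0.7839 q7 -0.672 zaxis [ 2.e-04 -2.e-04 -1.e+00] F [ 0.1 -0.7  6. ] gap 0.221 grip 89.0
tool d cm [-0.02 -0.03  0.03] roll None
[0.04434584 0.06549985 0.08873379] -0.06433112779632211
```

>>> servo_tool --increments '[{"claw": 0, "linear": [0, 0, 0], "roll": 0.05}, {"claw": 0, "linear": [0, 0, 0], "roll": 0.05}, {"claw": 0, "linear": [0, 0, 0], "roll": 0.05}, {"claw": 0, "linear": [0, 0, 0], "roll": 0.05}, {"claw": 0, "linear": [0, 0, 0], "roll": 0.05}, {"claw": 0, "linear": [0, 0, 0], "roll": 0.03}, {"claw": 0, "linear": [0, 0, 0], "roll": 0}, {"claw": 0, "linear": [0, 0, 0], "roll": 0}, {"claw": 0, "linear": [0, 0, 0], "roll": 0}, {"claw": 0, "linear": [0, 0, 0], "roll": 0}]'

```text
clock: 38.82
position: [0.5929, -0.1696, 0.2863]
tcp_rot: [0.0, 0.968, 0.249, 0.0]
contact_force: [0.3, 0.1, 6.2]
finger_gap: 0.22
grip_force: 89.1
```

```bash
python3 - <<'E'
from h import *
plan([.5925,-.1695,.286]); s=ctrl.read_state(); print(s['moment'],s['joint_efforts'][6])
E
```

```text
t 38.82 pos [ 0.5929 -0.1696  0.2863] yaw 0.5037 q7 -0.939 zaxis [ 3.e-04 -3.e-04 -1.e+00] F [0.3 0.1 6.2] gap 0.22 grip 89.1
tool d cm [-0.03 -0.03  0.03] roll None
[0.05758372 0.00479885 0.02206693] -0.0012215050082886592
```

>>> servo_tool --increments '[{"claw": 0, "linear": [0, 0, 0], "roll": 0.04}, {"claw": 0, "linear": [0, 0, 0], "roll": 0.04}, {"claw": 0, "linear": [0, 0, 0], "roll": 0.04}, {"claw": 0, "linear": [0, 0, 0], "roll": 0.04}, {"claw": 0, "linear": [0, 0, 0], "roll": 0}, {"claw": 0, "linear": [0, 0, 0], "roll": 0}, {"claw": 0, "linear": [0, 0, 0], "roll": 0}, {"claw": 0, "linear": [0, 0, 0], "roll": 0}, {"claw": 0, "linear": [0, 0, 0], "roll": 0}, {"claw": 0, "linear": [0, 0, 0], "roll": 0}]'

```text
clock: 39.65
position: [0.5929, -0.1697, 0.2863]
tcp_rot: [0.0, 0.985, 0.171, 0.0]
contact_force: [-0.1, -0.7, 5.4]
finger_gap: 0.22
grip_force: 89.0
```

```bash
python3 - <<'E'
from h import *
plan([.5925,-.1695,.286]); s=ctrl.read_state(); print(s['moment'],s['joint_efforts'][6])
E
```

```text
t 39.65 pos [ 0.5929 -0.1697  0.2863] yaw 0.3436 q7 -1.092 zaxis [ 3.e-04 -3.e-04 -1.e+00] F [-0.1 -0.7  5.4] gap 0.22 grip 89.0
tool d cm [-0.03 -0.03  0.03] roll None
[ 0.00209114  0.00968614 -0.02124095] 0.0027644837246043608
```

>>> servo_tool --increments '[{"claw": 0, "linear": [0, 0, 0], "roll": 0.04}, {"claw": 0, "linear": [0, 0, 0], "roll": 0.04}, {"claw": 0, "linear": [0, 0, 0], "roll": 0.04}, {"claw": 0, "linear": [0, 0, 0], "roll": 0}, {"claw": 0, "linear": [0, 0, 0], "roll": 0}, {"claw": 0, "linear": [0, 0, 0], "roll": 0}, {"claw": 0, "linear": [0, 0, 0], "roll": 0}, {"claw": 0, "linear": [0, 0, 0], "roll": 0}, {"claw": 0, "linear": [0, 0, 0], "roll": 0}, {"claw": 0, "linear": [0, 0, 0], "roll": 0}]'

```text
clock: 40.48
position: [0.5929, -0.1696, 0.2863]
tcp_rot: [0.0, 0.994, 0.112, 0.0]
contact_force: [-0.6, 0.0, 5.3]
finger_gap: 0.222
grip_force: 89.0
```

```bash
python3 - <<'E'
from h import *
plan([.5925,-.1695,.286]); s=ctrl.read_state(); print(s['moment'],s['joint_efforts'][6])
E
```

```text
t 40.48 pos [ 0.5929 -0.1696  0.2863] yaw 0.2238 q7 -1.207 zaxis [ 2.e-04 -3.e-04 -1.e+00] F [-0.6  0.   5.3] gap 0.222 grip 89.0
tool d cm [-0.03 -0.02  0.03] roll None
[0.0710799  0.0402769  0.07399514] -0.05173557554371655
```

>>> servo_tool --increments '[{"claw": 0, "linear": [0, 0, 0], "roll": 0.03}, {"claw": 0, "linear": [0, 0, 0], "roll": 0.03}, {"claw": 0, "linear": [0, 0, 0], "roll": 0}, {"claw": 0, "linear": [0, 0, 0], "roll": 0}, {"claw": 0, "linear": [0, 0, 0], "roll": 0}, {"claw": 0, "linear": [0, 0, 0], "roll": 0}, {"claw": 0, "linear": [0, 0, 0], "roll": 0}, {"claw": 0, "linear": [0, 0, 0], "roll": 0}, {"claw": 0, "linear": [0, 0, 0], "roll": 0}, {"claw": 0, "linear": [0, 0, 0], "roll": 0}]'

```text
clock: 41.32
position: [0.5929, -0.1696, 0.2863]
tcp_rot: [0.0, 0.997, 0.082, 0.0]
contact_force: [-0.1, 0.2, 5.7]
finger_gap: 0.219
grip_force: 89.1
```

```bash
python3 - <<'E'
from h import *
plan([.5925,-.1695,.286]); s=ctrl.read_state(); print(s['moment'],s['joint_efforts'][6])
E
```

```text
t 41.32 pos [ 0.5929 -0.1696  0.2863] yaw 0.1643 q7 -1.264 zaxis [ 2.e-04 -4.e-04 -1.e+00] F [-0.1  0.2  5.7] gap 0.219 grip 89.1
tool d cm [-0.03 -0.02  0.03] roll None
[0.01162202 0.0279454  0.19666372] -0.20165822468698025
```

>>> servo_tool --increments '[{"claw": 0, "linear": [0, 0, 0], "roll": 0.03}, {"claw": 0, "linear": [0, 0, 0], "roll": 0.03}, {"claw": 0, "linear": [0, 0, 0], "roll": 0}, {"claw": 0, "linear": [0, 0, 0], "roll": 0}, {"claw": 0, "linear": [0, 0, 0], "roll": 0}, {"claw": 0, "linear": [0, 0, 0], "roll": 0}, {"claw": 0, "linear": [0, 0, 0], "roll": 0}, {"claw": 0, "linear": [0, 0, 0], "roll": 0}, {"claw": 0, "linear": [0, 0, 0], "roll": 0}, {"claw": 0, "linear": [0, 0, 0], "roll": 0}]'

```text
clock: 42.15
position: [0.5929, -0.1696, 0.2863]
tcp_rot: [0.0, 0.999, 0.052, 0.0]
contact_force: [0.7, -0.8, 6.3]
finger_gap: 0.22
grip_force: 89.2
```

```bash
python3 - <<'E'
from h import *
plan([.5925,-.1695,.286]); s=ctrl.read_state(); print(s['moment'],s['joint_efforts'][6])
E
```

```text
t 42.15 pos [ 0.5929 -0.1696  0.2863] yaw 0.1045 q7 -1.321 zaxis [ 2.e-04 -5.e-04 -1.e+00] F [ 0.7 -0.8  6.3] gap 0.22 grip 89.2
tool d cm [-0.04 -0.01  0.03] roll None
[0.02135865 0.0826806  0.28429887] -0.289651108905673
```

>>> servo_tool --increments '[{"claw": 0, "linear": [0, 0, 0], "roll": 0.03}, {"claw": 0, "linear": [0, 0, 0], "roll": 0.02}, {"claw": 0, "linear": [0, 0, 0], "roll": 0}, {"claw": 0, "linear": [0, 0, 0], "roll": 0}, {"claw": 0, "linear": [0, 0, 0], "roll": 0}, {"claw": 0, "linear": [0, 0, 0], "roll": 0}, {"claw": 0, "linear": [0, 0, 0], "roll": 0}, {"claw": 0, "linear": [0, 0, 0], "roll": 0}, {"claw": 0, "linear": [0, 0, 0], "roll": 0}, {"claw": 0, "linear": [0, 0, 0], "roll": 0}]'

```text
clock: 42.98
position: [0.5929, -0.1696, 0.2863]
tcp_rot: [0.0, 1.0, 0.027, 0.0]
contact_force: [0.2, -0.8, 5.7]
finger_gap: 0.215
grip_force: 89.2
```

```bash
python3 - <<'E'
from h import *
plan([.5925,-.1695,.286]); s=ctrl.read_state(); print(s['moment'],s['joint_efforts'][6])
E
```

```text
t 42.98 pos [ 0.5929 -0.1696  0.2863] yaw 0.0548 q7 -1.368 zaxis [ 2.e-04 -5.e-04 -1.e+00] F [ 0.2 -0.8  5.7] gap 0.215 grip 89.2
tool d cm [-0.04 -0.01  0.03] roll None
[0.02088278 0.05822151 0.37669894] -0.37276516668498516
```

>>> servo_tool --increments '[{"claw": 0, "linear": [0, 0, 0], "roll": -0.06}, {"claw": 0, "linear": [0, 0, 0], "roll": -0.06}, {"claw": 0, "linear": [0, 0, 0], "roll": -0.06}, {"claw": 0, "linear": [0, 0, 0], "roll": -0.06}, {"claw": 0, "linear": [0, 0, 0], "roll": -0.06}, {"claw": 0, "linear": [0, 0, 0], "roll": -0.05}, {"claw": 0, "linear": [0, 0, 0], "roll": 0}, {"claw": 0, "linear": [0, 0, 0], "roll": 0}, {"claw": 0, "linear": [0, 0, 0], "roll": 0}, {"claw": 0, "linear": [0, 0, 0], "roll": 0}]'

```text
clock: 43.82
position: [0.5928, -0.1697, 0.2863]
tcp_rot: [0.0, 0.98, 0.2, 0.0]
contact_force: [-0.3, 0.3, 4.2]
finger_gap: 0.218
grip_force: 89.0
```

```bash
python3 - <<'E'
from h import *
plan([.5925,-.1695,.286]); s=ctrl.read_state(); print(s['moment'],s['joint_efforts'][6])
E
```

```text
t 43.82 pos [ 0.5928 -0.1697  0.2863] yaw 0.4032 q7 -1.035 zaxis [ 2.e-04 -0.e+00 -1.e+00] F [-0.3  0.3  4.2] gap 0.218 grip 89.0
tool d cm [-0.03 -0.03  0.03] roll None
[ 0.07128342  0.04626923 -0.14598695] 0.10773372603580356
```

>>> servo_tool --increments '[{"claw": 8.5, "linear": [0, 0, 0], "roll": 0}, {"claw": 8.5, "linear": [0, 0, 0], "roll": 0}, {"claw": 8.5, "linear": [0, 0, 0], "roll": 0}, {"claw": 8.5, "linear": [0, 0, 0], "roll": 0}, {"claw": 8.5, "linear": [0, 0, 0], "roll": 0}, {"claw": 8.5, "linear": [0, 0, 0], "roll": 0}, {"claw": 8.5, "linear": [0, 0, 0], "roll": 0}, {"claw": 8.5, "linear": [0, 0, 0], "roll": 0}, {"claw": 8.5, "linear": [0, 0, 0], "roll": 0}, {"claw": 8.5, "linear": [0, 0, 0], "roll": 0}]'

```text
clock: 44.65
position: [0.5928, -0.1696, 0.2861]
tcp_rot: [0.0, 0.98, 0.2, -0.0]
contact_force: [0.8, 0.9, -1.3]
finger_gap: 1.0
grip_force: 0.0
```

>>> servo_tool --increments '[{"claw": 8.5, "linear": [0, 0, -0.5], "roll": 0}, {"claw": 8.5, "linear": [0, 0, -1.0], "roll": 0}, {"claw": 8.5, "linear": [0, 0, -2], "roll": 0}, {"claw": 8.5, "linear": [0, 0, -2], "roll": 0}, {"claw": 8.5, "linear": [0, 0, -2], "roll": 0}, {"claw": 8.5, "linear": [0, 0, -2], "roll": 0}, {"claw": 8.5, "linear": [0, 0, -1], "roll": 0}, {"claw": 8.5, "linear": [0, 0, -0.5], "roll": 0}, {"claw": 8.5, "linear": [0, 0, 0], "roll": 0}, {"claw": 8.5, "linear": [0, 0, 0], "roll": 0}]'

```text
clock: 45.48
position: [0.5926, -0.1696, 0.3955]
tcp_rot: [-0.0, 0.98, 0.2, -0.0]
contact_force: [0.1, -0.1, -1.4]
finger_gap: 0.998
grip_force: 0.0
```

```bash
python3 - <<'E'
from h import *
plan([.5925,-.1695,.286])
s=ctrl.read_state(); w=get_image('wrist'); save(w,'w9.png')
P=np.array([[.5929,-.1696,.133],[.5929,-.1696,.144]]); print(topix(w,P,s))
for o in boxes_of(w,'key')[:2]: print('w',o['conf'],o['box'])
t=get_image('scene'); print(topix(t,np.array([[.5929,-.1696,.144],[.5929,-.1696,.122],[.5929,-.1696,.034]])))
for n in ['key','tape','battery','driver']: print(n,[(round(o['conf'],2),o['box']) for o in boxes_of(t,n)[:4]])
E
```

```text
t 45.48 pos [ 0.5926 -0.1696  0.3955] yaw 0.4024 q7 -1.01 zaxis [-9.e-04  1.e-04 -1.e+00] F [ 0.1 -0.1 -1.4] gap 0.998 grip 0.0
tool d cm [ 0.000e+00 -1.000e-02  1.095e+01] roll None
[[253.61177334 192.73271935]
 [253.63335816 196.46085232]]
w 0.73 [245.6, 159.2, 22.8, 72.4]
[[164.66287682 181.98104643]
 [165.79001154 188.93291827]
 [170.06893628 215.10713297]]
key [(0.7, [160.1, 177.9, 11.1, 40.3]), (0.61, [298.2, 168.7, 12.8, 26.5]), (0.46, [351.7, 197.4, 17.9, 24.6])]
tape [(0.94, [124.1, 155.7, 26.9, 28.6])]
battery [(0.93, [252.7, 247.1, 54.0, 36.7])]
driver [(0.67, [375.1, 174.7, 17.8, 51.6]), (0.57, [84.2, 194.7, 133.2, 60.5])]
```

>>> servo_tool --increments '[{"claw": 8.5, "linear": [0, 0, 1.0], "roll": 0}, {"claw": 8.5, "linear": [0, 0, 2.0], "roll": 0}, {"claw": 8.5, "linear": [0, 0, 2.5], "roll": 0}, {"claw": 8.5, "linear": [0, 0, 2.5], "roll": 0}, {"claw": 8.5, "linear": [0, 0, 2], "roll": 0}, {"claw": 8.5, "linear": [0, 0, 0.8], "roll": 0}, {"claw": 8.5, "linear": [0, 0, 0.1], "roll": 0}, {"claw": 0, "linear": [0, 0, 0], "roll": 0}, {"claw": 0, "linear": [0, 0, 0], "roll": 0}, {"claw": 0, "linear": [0, 0, 0], "roll": 0}]' --squeeze 110

```text
clock: 46.67
position: [0.5935, -0.1697, 0.2888]
tcp_rot: [0.001, 0.98, 0.2, 0.001]
contact_force: [-0.0, 0.7, -0.3]
finger_gap: 0.599
grip_force: 0.0
```

>>> servo_tool --increments '[{"claw": 0, "linear": [0, 0, 0], "roll": 0}, {"claw": 0, "linear": [0, 0, 0], "roll": 0}, {"claw": 0, "linear": [0, 0, 0], "roll": 0}, {"claw": 0, "linear": [0, 0, 0], "roll": 0}, {"claw": 0, "linear": [0, 0, 0], "roll": 0}, {"claw": 0, "linear": [0, 0, 0], "roll": 0}, {"claw": 0, "linear": [0, 0, 0], "roll": 0.03}, {"claw": 0, "linear": [0, 0, 0], "roll": 0.03}, {"claw": 0, "linear": [0, 0, 0], "roll": 0}, {"claw": 0, "linear": [0, 0, 0], "roll": 0}]'

```text
clock: 47.5
position: [0.5931, -0.1695, 0.2883]
tcp_rot: [0.0, 0.985, 0.171, 0.001]
contact_force: [-1.4, 0.4, 5.9]
finger_gap: 0.213
grip_force: 108.5
```

```bash
cat > r.py <<'E'
from h import *
s=ctrl.read_state(); Q=quat(s['tcp_rot']); y=np.arctan2(Q[1,0],Q[0,0])
print(round(s['clock'],2),'yaw',round(y,3),'eff',round(.203+2*np.pi+(-3.031-y),3),'z',round(s['position'][2],4),'q7',round(s['q'][6],2),'M',np.round(s['moment'],3),'F',np.round(s['contact_force'],1),'e7',round(s['joint_efforts'][6],3))
E
python3 r.py
```

```text
47.5 yaw 0.343 eff 3.112 z 0.2883 q7 -1.09 M [0.079 0.318 0.115] F [-1.4  0.4  5.9] e7 -0.184
```

>>> servo_tool --increments '[{"claw": 0, "linear": [0, 0, 0], "roll": 0.03}, {"claw": 0, "linear": [0, 0, 0], "roll": 0.03}, {"claw": 0, "linear": [0, 0, 0], "roll": 0.03}, {"claw": 0, "linear": [0, 0, 0], "roll": 0.03}, {"claw": 0, "linear": [0, 0, 0], "roll": 0.03}, {"claw": 0, "linear": [0, 0, 0], "roll": 0.03}, {"claw": 0, "linear": [0, 0, 0], "roll": 0}, {"claw": 0, "linear": [0, 0, 0], "roll": 0}, {"claw": 0, "linear": [0, 0, 0], "roll": 0}, {"claw": 0, "linear": [0, 0, 0], "roll": 0}]'

```text
clock: 48.33
position: [0.5931, -0.1696, 0.2883]
tcp_rot: [0.0, 0.997, 0.081, 0.001]
contact_force: [-1.1, -0.1, 5.3]
finger_gap: 0.21
grip_force: 108.5
```

```bash
python3 r.py
```

```text
48.33 yaw 0.163 eff 3.292 z 0.2883 q7 -1.26 M [0.106 0.32  0.161] F [-1.1 -0.1  5.3] e7 -0.157
```

>>> servo_tool --increments '[{"claw": 0, "linear": [0, 0, 0], "roll": 0.03}, {"claw": 0, "linear": [0, 0, 0], "roll": 0.03}, {"claw": 0, "linear": [0, 0, 0], "roll": 0.03}, {"claw": 0, "linear": [0, 0, 0], "roll": 0.03}, {"claw": 0, "linear": [0, 0, 0], "roll": 0}, {"claw": 0, "linear": [0, 0, 0], "roll": 0}, {"claw": 0, "linear": [0, 0, 0], "roll": 0}, {"claw": 0, "linear": [0, 0, 0], "roll": 0}, {"claw": 0, "linear": [0, 0, 0], "roll": 0}, {"claw": 0, "linear": [0, 0, 0], "roll": 0}]'

```text
clock: 49.17
position: [0.5931, -0.1696, 0.2883]
tcp_rot: [0.001, 1.0, 0.022, 0.001]
contact_force: [-1.2, 0.8, 6.0]
finger_gap: 0.216
grip_force: 108.6
```

```bash
python3 r.py
```

```text
49.17 yaw 0.043 eff 3.412 z 0.2883 q7 -1.38 M [0.043 0.311 0.331] F [-1.2  0.8  6. ] e7 -0.315
```

>>> servo_tool --increments '[{"claw": 0, "linear": [0, 0, 0], "roll": 0.03}, {"claw": 0, "linear": [0, 0, 0], "roll": 0.03}, {"claw": 0, "linear": [0, 0, 0], "roll": 0.03}, {"claw": 0, "linear": [0, 0, 0], "roll": 0}, {"claw": 0, "linear": [0, 0, 0], "roll": 0}, {"claw": 0, "linear": [0, 0, 0], "roll": 0}, {"claw": 0, "linear": [0, 0, 0], "roll": 0}, {"claw": 0, "linear": [0, 0, 0], "roll": 0}, {"claw": 0, "linear": [0, 0, 0], "roll": 0}, {"claw": 0, "linear": [0, 0, 0], "roll": 0}]'

```text
clock: 50.0
position: [0.5931, -0.1696, 0.2883]
tcp_rot: [0.0, 1.0, -0.023, 0.001]
contact_force: [-1.1, -0.0, 5.7]
finger_gap: 0.219
grip_force: 108.5
```

```bash
python3 r.py
```

```text
50.0 yaw -0.047 eff 3.502 z 0.2883 q7 -1.47 M [0.041 0.35  0.313] F [-1.1 -0.   5.7] e7 -0.275
```

>>> servo_tool --increments '[{"claw": 0, "linear": [0, 0, 0], "roll": 0.03}, {"claw": 0, "linear": [0, 0, 0], "roll": 0.03}, {"claw": 0, "linear": [0, 0, 0], "roll": 0.03}, {"claw": 0, "linear": [0, 0, 0], "roll": 0}, {"claw": 0, "linear": [0, 0, 0], "roll": 0}, {"claw": 0, "linear": [0, 0, 0], "roll": 0}, {"claw": 0, "linear": [0, 0, 0], "roll": 0}, {"claw": 0, "linear": [0, 0, 0], "roll": 0}, {"claw": 0, "linear": [0, 0, 0], "roll": 0}, {"claw": 0, "linear": [0, 0, 0], "roll": 0}]'

```text
clock: 50.83
position: [0.5931, -0.1697, 0.2883]
tcp_rot: [0.0, 0.998, -0.069, 0.001]
contact_force: [-0.8, -0.2, 4.9]
finger_gap: 0.217
grip_force: 108.5
```

```bash
python3 r.py
```

```text
50.83 yaw -0.137 eff 3.592 z 0.2883 q7 -1.55 M [0.046 0.333 0.191] F [-0.8 -0.2  4.9] e7 -0.163
```

>>> servo_tool --increments '[{"claw": 0, "linear": [0, 0, 0], "roll": 0.03}, {"claw": 0, "linear": [0, 0, 0], "roll": 0.03}, {"claw": 0, "linear": [0, 0, 0], "roll": 0.03}, {"claw": 0, "linear": [0, 0, 0], "roll": 0.03}, {"claw": 0, "linear": [0, 0, 0], "roll": 0.03}, {"claw": 0, "linear": [0, 0, 0], "roll": 0}, {"claw": 0, "linear": [0, 0, 0], "roll": 0}, {"claw": 0, "linear": [0, 0, 0], "roll": 0}, {"claw": 0, "linear": [0, 0, 0], "roll": 0}, {"claw": 0, "linear": [0, 0, 0], "roll": 0}]'

```text
clock: 51.67
position: [0.5931, -0.1697, 0.2883]
tcp_rot: [0.0, 0.99, -0.143, 0.001]
contact_force: [-1.4, -0.4, 5.5]
finger_gap: 0.213
grip_force: 108.5
```

```bash
python3 r.py
```

```text
51.67 yaw -0.288 eff 3.743 z 0.2883 q7 -1.7 M [0.005 0.362 0.021] F [-1.4 -0.4  5.5] e7 -0.008
```

>>> servo_tool --increments '[{"claw": 0, "linear": [0, 0, 0], "roll": 0.03}, {"claw": 0, "linear": [0, 0, 0], "roll": 0.03}, {"claw": 0, "linear": [0, 0, 0], "roll": 0.03}, {"claw": 0, "linear": [0, 0, 0], "roll": 0.03}, {"claw": 0, "linear": [0, 0, 0], "roll": 0.03}, {"claw": 0, "linear": [0, 0, 0], "roll": 0.03}, {"claw": 0, "linear": [0, 0, 0], "roll": 0}, {"claw": 0, "linear": [0, 0, 0], "roll": 0}, {"claw": 0, "linear": [0, 0, 0], "roll": 0}, {"claw": 0, "linear": [0, 0, 0], "roll": 0}]'

```text
clock: 52.5
position: [0.5932, -0.1698, 0.2883]
tcp_rot: [0.0, 0.973, -0.232, 0.001]
contact_force: [-1.3, 0.1, 4.8]
finger_gap: 0.217
grip_force: 108.5
```

```bash
python3 r.py
```

```text
52.5 yaw -0.468 eff 3.923 z 0.2883 q7 -1.87 M [-0.002  0.249  0.022] F [-1.3  0.1  4.8] e7 -0.003
```

>>> servo_tool --increments '[{"claw": 0, "linear": [0, 0, 0], "roll": 0.03}, {"claw": 0, "linear": [0, 0, 0], "roll": 0.03}, {"claw": 0, "linear": [0, 0, 0], "roll": 0.03}, {"claw": 0, "linear": [0, 0, 0], "roll": 0.03}, {"claw": 0, "linear": [0, 0, 0], "roll": 0.03}, {"claw": 0, "linear": [0, 0, 0], "roll": 0.03}, {"claw": 0, "linear": [0, 0, 0], "roll": 0}, {"claw": 0, "linear": [0, 0, 0], "roll": 0}, {"claw": 0, "linear": [0, 0, 0], "roll": 0}, {"claw": 0, "linear": [0, 0, 0], "roll": 0}]'

```text
clock: 53.33
position: [0.5932, -0.1698, 0.2883]
tcp_rot: [0.0, 0.948, -0.318, 0.001]
contact_force: [0.2, -0.2, 5.2]
finger_gap: 0.215
grip_force: 108.5
```

```bash
python3 r.py
```

```text
53.33 yaw -0.648 eff 4.103 z 0.2883 q7 -2.04 M [0.012 0.186 0.039] F [ 0.2 -0.2  5.2] e7 -0.009
```

>>> servo_tool --increments '[{"claw": 0, "linear": [0, 0, 0], "roll": 0.03}, {"claw": 0, "linear": [0, 0, 0], "roll": 0.03}, {"claw": 0, "linear": [0, 0, 0], "roll": 0.03}, {"claw": 0, "linear": [0, 0, 0], "roll": 0.03}, {"claw": 0, "linear": [0, 0, 0], "roll": 0.03}, {"claw": 0, "linear": [0, 0, 0], "roll": 0}, {"claw": 0, "linear": [0, 0, 0], "roll": 0}, {"claw": 0, "linear": [0, 0, 0], "roll": 0}, {"claw": 0, "linear": [0, 0, 0], "roll": 0}, {"claw": 0, "linear": [0, 0, 0], "roll": 0}]'

```text
clock: 54.17
position: [0.593, -0.1699, 0.2883]
tcp_rot: [0.0, 0.922, -0.388, 0.001]
contact_force: [-0.5, 0.1, 5.2]
finger_gap: 0.214
grip_force: 108.5
```

```bash
python3 r.py
```

```text
54.17 yaw -0.798 eff 4.253 z 0.2883 q7 -2.18 M [-0.026  0.44   0.059] F [-0.5  0.1  5.2] e7 -0.037
```

>>> servo_tool --increments '[{"claw": 0, "linear": [0, 0, 0], "roll": 0.03}, {"claw": 0, "linear": [0, 0, 0], "roll": 0.03}, {"claw": 0, "linear": [0, 0, 0], "roll": 0.03}, {"claw": 0, "linear": [0, 0, 0], "roll": 0.03}, {"claw": 0, "linear": [0, 0, 0], "roll": 0}, {"claw": 0, "linear": [0, 0, 0], "roll": 0}, {"claw": 0, "linear": [0, 0, 0], "roll": 0}, {"claw": 0, "linear": [0, 0, 0], "roll": 0}, {"claw": 0, "linear": [0, 0, 0], "roll": 0}, {"claw": 0, "linear": [0, 0, 0], "roll": 0}]'

```text
clock: 55.0
position: [0.593, -0.1698, 0.2883]
tcp_rot: [0.0, 0.897, -0.443, 0.001]
contact_force: [-0.8, -0.2, 5.4]
finger_gap: 0.218
grip_force: 108.6
```

```bash
python3 r.py
```

```text
55.0 yaw -0.917 eff 4.372 z 0.2883 q7 -2.3 M [-0.035  0.454  0.258] F [-0.8 -0.2  5.4] e7 -0.259
```

>>> servo_tool --increments '[{"claw": 0, "linear": [0, 0, 0], "roll": -0.03}, {"claw": 0, "linear": [0, 0, 0], "roll": -0.03}, {"claw": 8.5, "linear": [0, 0, 0], "roll": 0}, {"claw": 8.5, "linear": [0, 0, 0], "roll": 0}, {"claw": 8.5, "linear": [0, 0, 0], "roll": 0}, {"claw": 8.5, "linear": [0, 0, 0], "roll": 0}, {"claw": 8.5, "linear": [0, 0, 0], "roll": 0}, {"claw": 8.5, "linear": [0, 0, 0], "roll": 0}, {"claw": 8.5, "linear": [0, 0, 0], "roll": 0}, {"claw": 8.5, "linear": [0, 0, 0], "roll": 0}]'

```text
clock: 55.83
position: [0.5928, -0.1696, 0.2871]
tcp_rot: [0.0, 0.909, -0.416, 0.0]
contact_force: [-0.1, -0.5, -0.1]
finger_gap: 0.996
grip_force: 0.0
```

>>> servo_tool --increments '[{"claw": 8.5, "linear": [0, 0, 0], "roll": 0}, {"claw": 8.5, "linear": [0, 0, -0.5], "roll": 0}, {"claw": 8.5, "linear": [0, 0, -1.5], "roll": 0}, {"claw": 8.5, "linear": [0, 0, -2], "roll": 0}, {"claw": 8.5, "linear": [0, 0, -2], "roll": 0}, {"claw": 8.5, "linear": [0, 0, -2], "roll": 0}, {"claw": 8.5, "linear": [0, 0, -1.5], "roll": 0}, {"claw": 8.5, "linear": [0, 0, -0.5], "roll": 0}, {"claw": 8.5, "linear": [0, 0, 0], "roll": 0}, {"claw": 8.5, "linear": [0, 0, 0], "roll": 0}]'

```text
clock: 56.67
position: [0.5926, -0.1695, 0.3867]
tcp_rot: [0.0, 0.909, -0.416, -0.0]
contact_force: [-0.3, -0.8, -0.9]
finger_gap: 0.998
grip_force: 0.0
```

```bash
python3 - <<'E'
from h import *
import pickle
s=ctrl.read_state(); w=get_image('wrist'); save(w,'w10.png')
print(s['position'],s['finger_gap'],topix(w,[[.5929,-.1696,.133]],s))
for o in outline_of(w,'key')[:1]:
    c=max(cv2.findContours(o['mask'].astype(np.uint8),0,2)[0],key=len)[:,0]
    W=toworld(w,c,.138,s); r=cv2.minAreaRect((W[:,:2]*1000).astype(np.float32)); print(o['conf'],r)
    m=o['mask']; print([(i,np.where(m[i])[0].min(),np.where(m[i])[0].max()) for i in range(0,384,10) if m[i].any()])
t=get_image('scene'); print(topix(t,np.array([[.5929,-.1696,.144],[.5929,-.1696,.034]])))
print([(o['conf'],o['box']) for o in boxes_of(t,'key')])
E
```

```text
[ 0.59264644 -0.16953676  0.38665399] 0.9981037995211832 [[252.13383997 196.25876025]]
0.72 ((591.822509765625, -170.1548309326172), (20.006656646728516, 63.1303596496582), 40.23681640625)
[(160, np.int64(244), np.int64(263)), (170, np.int64(241), np.int64(266)), (180, np.int64(241), np.int64(265)), (190, np.int64(241), np.int64(266)), (200, np.int64(241), np.int64(266)), (210, np.int64(241), np.int64(265)), (220, np.int64(242), np.int64(264)), (230, np.int64(242), np.int64(265))]
[[164.66287682 181.98104643]
 [170.06893628 215.10713297]]
[(0.91, [156.4, 175.9, 21.6, 41.1]), (0.73, [350.6, 196.6, 20.4, 23.3]), (0.68, [298.6, 167.2, 13.3, 24.7])]
```

```bash
python3 -c "
from station import ctrl; print(ctrl.hand_in())"
```

```text
the job is handed in; nothing more can be done
None
```

I handed the job in at about 57 s. The key is standing upright and released in the socket, 22 mm below the slot floor, and the arm is clear above it. I believe the screw is at its end, but I can't confirm it: its angle can't be read directly, torque only reached about 0.37 N m, and the key then slipped past the socket's corners several times, though resistance came back at the same angle each time.

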